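# Lock the casting bin and clear the mould plate

## Robot

A 6-joint arm with a two-finger parallel gripper is mounted at the origin on the work surface. World frame = base frame: x ahead of the robot, y to its left, z up, the work surface at z = 0. Lengths are in m, angles in rad, forces in N, time in s.
With the tool pointing down it reaches from about 0.375 to 0.9 m from the base axis. Payload 3.1 kg.
Tool frame: the origin (TCP) lies on the centre line of the jaws, within the pads' length; the fingertips stand ahead of it and the grasp point (between the pads) lies 6 mm ahead of it (tip_extent is the z of the fingertips in the tool frame, in m); z points along the fingers, y is the line along which they close (so a half turn about z gives the same grasp; the last joint's range is limited). The gripper opens to 85 mm and grips with 20 to 120 N. Pads are 22 mm wide; open, the fingers measure 114 mm over their backs; the gripper's body (76 mm by 85 mm) begins 54 mm behind the grasp point. The pads swing forward as they close: fully open they stand 13 mm farther back than shut.
Start: joints at [-1.357, 0.527, 1.433, -0, 1.181, -0.178], TCP at [0.239, -0.578, 0.256] pointing down, gripper open.
Joint ranges: [-3.08, 3.08], [-0.75, 2.2], [0.22, 2.44], [-1.43, 4.57], [0, 2.65], [-2.85, 2.85]. Speed limits (rad/s): [2.79, 2.79, 3.14, 3.14, 3.14, 3.14].

## Interface

Orientations are given as a unit quaternion [w, x, y, z].
In Python, from rig import get_state, read_camera, calibration, finish_job, tip_extent gives the robot as it stands.
- The arm moves only by the shell command python3 -m inch 'ROWS'. ROWS is JSON, one flat list of numbers, 5 for each row, row after row: the opening, from 0 (shut) to 1 (fully open), then the shift along the tool's x, y, z in m, then the turn about the tool's z in rad. A call has 1 to 10 rows; each row shifts and turns the commanded pose from where the row before left it, along the tool's axes as they then stand; what a row does not reach is not made up. A row lasts 1/10 s, in which the tool goes at most 50 mm and 8.59 degrees, less where a joint would pass 70% of its speed; a pose out of reach is approached as far as the arm can. A call with a gripper value outside its range is refused whole. The fingers move at their own pace and stop on an object; the grip force is fixed at half the most. Time passes only in rows, so rows that do not move let the fingers close. It gives the time, the measured TCP pose, the force, the opening and the grip force at its end, in the units of the state.
- get_state(): the state, without advancing time (a new reading comes with each control period).
- read_camera(name): name is "side" or "top" or "wrist"; returns (picture, depth): 480x640x3 uint8, red, green, blue; 480x640 float32, m along the optical axis (not along the pixel's ray), 0 where there is no reading.
- calibration(name): a dict with "K" (3x3 intrinsics, pixels), "dist" ([k1, k2, p1, p2, k3] as OpenCV has them; the pictures are not rectified), "pose" (4x4, takes a point from camera to world coordinates). Camera axes: x right, y up, looking along -z (the intrinsics and any distortion apply to the point x, -y, -z); pixel columns grow to the right and rows downward; lengths in m; the calibration is good to about 2 mm. A picture is of the moment at which its call begins: read the wrist's pose just before it. calibration takes no time and is no camera call; for the wrist camera it gives the pose at the moment of the call.
- finish_job(): hands the job in; it is judged then, once.
The state is a dict: "clock": time; "qpos": joint angles; "joint_vel": joint speeds; "effort": joint torques, N m; "ee_pos": TCP position; "ee_rot": TCP orientation; "contact_force": force on the tool from outside, world axes, zero at the start; "moment": the same for the moment, N m; "gripper_width": finger opening in m; "grip_force": force on a finger pad.
Only numpy, scipy, OpenCV 4.12 (cv2) and the standard library are available. Lean on these libraries where they do the work, as an engineer would, in place of code of your own. Each camera call takes 0.05 s, during which the arm holds its last target. There are 200 camera calls.

## Task

The castings have cooled: press the tipped steel bin level by its yellow tail and lock it there with the red-handled lock rod, passed through one cheek, the bin's lug and the other cheek until the handle is fully home against the cheek. Then lift every casting off the round mould plate into the bin, and leave the other things on the table where they are.

Things in the scene. Friction and masses are not known exactly. Their poses are not given: they have to be found in the camera images.
- stand: dark steel stand of the tilting bin, fixed. Base plate 165 x 160 x 8 mm, two upright cheeks 6 mm thick centred at y = +68 and -68 mm, from x = -30 to 120 mm, 105 mm high, each with a 17 mm lock hole at x = 95 mm, z = 80 mm. Origin on the table under the tilting axis, which is along its y; x points from the bin's front (-x) to its rear (+x).
- bin (a joint): tilt of the dark green steel bin, rad: 0 = level against its stop (range 0 to 0.65), larger = tipped forward to the stand's -x, rear tail raised. Stiff: it stays where left; 2 to 3 N down on the tail moves it. Bin 130 (x) x 122 (y) x 75 mm outside, walls 3 mm; level, its floor is 43 mm and its rim 115 mm above the table.
- trunnion (a point): middle of the bin's tilting axis, 80 mm above the table
- bin_floor (a point): centre of the bin's inner floor, turns with the bin; when level its axes are the stand's; 37 mm below the tilting axis. Inner space 124 (x) x 116 (y) mm, walls 72 mm high above the floor.
- tail (a point): point on top of the yellow hand tail, a plate 50 mm wide (y) and 48 mm long that sticks out behind the bin; the point is above the bin's lock lug, 95 mm behind and 31 mm above the tilting axis (bin frame). Pressing it down levels the bin.
- lug (a point): centre of the 17 mm lock hole in the steel lug (8 mm thick in y) that hangs under the bin's tail, turns with the bin; in line with the two cheek holes only when the bin is level
- ear_right (a point): centre of the lock hole in the stand's -y cheek (the cheek towards the middle of the table), mid-thickness, 17 mm hole, 6 mm plate, axis along the stand's y
- ear_left (a point): centre of the lock hole in the stand's +y cheek, the same, 136 mm from the other
- rod: lock rod, 130 g: red handle 18 x 18 mm, 70 mm long, then a straight round steel shaft 12 mm thick, 166 mm long, with a rounded nose. Origin at the handle's centre, x along the rod to the nose; handle's shoulder at x = 35 mm, nose at 201 mm. Starts lying loose on the table; the shaft being thinner than the handle, it lies about 0.016 rad nose down.
- mould: round aluminium mould plate, 224 mm across and 20 mm thick, fixed; origin at the centre of its underside. Six shallow cavities (8 mm deep, 24 to 36 mm wide) point outwards at 0, 60, .. 300 degrees from its x axis; belly centres 80 mm from the middle.
- cast1: pear-shaped dark lead casting, 150 g, 26 mm thick at the belly, 12 mm at the neck, 46 mm long plus a 9 mm brass eye. Origin at the belly's centre on its axis, x towards the neck (end at 33 mm; tail end at -13 mm). Starts on its side in a cavity, neck to the plate's middle, axis 25 mm above the table, top 18 mm proud of the plate. Four to six are there.
- cast2: pear-shaped dark lead casting, 150 g, 26 mm thick at the belly, 12 mm at the neck, 46 mm long plus a 9 mm brass eye. Origin at the belly's centre on its axis, x towards the neck (end at 33 mm; tail end at -13 mm). Starts on its side in a cavity, neck to the plate's middle, axis 25 mm above the table, top 18 mm proud of the plate. Four to six are there.
- cast3: pear-shaped dark lead casting, 150 g, 26 mm thick at the belly, 12 mm at the neck, 46 mm long plus a 9 mm brass eye. Origin at the belly's centre on its axis, x towards the neck (end at 33 mm; tail end at -13 mm). Starts on its side in a cavity, neck to the plate's middle, axis 25 mm above the table, top 18 mm proud of the plate. Four to six are there.
- cast4: pear-shaped dark lead casting, 150 g, 26 mm thick at the belly, 12 mm at the neck, 46 mm long plus a 9 mm brass eye. Origin at the belly's centre on its axis, x towards the neck (end at 33 mm; tail end at -13 mm). Starts on its side in a cavity, neck to the plate's middle, axis 25 mm above the table, top 18 mm proud of the plate. Four to six are there.
- cast5: pear-shaped dark lead casting, 150 g, 26 mm thick at the belly, 12 mm at the neck, 46 mm long plus a 9 mm brass eye. Origin at the belly's centre on its axis, x towards the neck (end at 33 mm; tail end at -13 mm). Starts on its side in a cavity, neck to the plate's middle, axis 25 mm above the table, top 18 mm proud of the plate. Four to six are there.
- cast6: pear-shaped dark lead casting, 150 g, 26 mm thick at the belly, 12 mm at the neck, 46 mm long plus a 9 mm brass eye. Origin at the belly's centre on its axis, x towards the neck (end at 33 mm; tail end at -13 mm). Starts on its side in a cavity, neck to the plate's middle, axis 25 mm above the table, top 18 mm proud of the plate. Four to six are there.
- mug: chipped white enamel mug, 82 mm across, 85 mm high, bystander; origin under its centre
- tongs: rusty iron tongs lying on the table, 260 mm long, bystander; origin at the pivot on the table
- pear1: large finished pear sinker standing upright, 53 mm across, 70 mm high, bystander; origin under its centre
- pear2: another large finished pear sinker standing upright, the same size, bystander
- jar: dark jar of mould dressing, 64 mm across, 85 mm high, bystander; origin under its centre
- brush: hand brush lying on the table, bystander

How it is judged:
By the outcome, as a careful person would: the job done as asked, in the order asked, and still so for the second after the job is handed in, with the robot touching nothing.
Of cast1, cast2, cast3, cast4, cast5, cast6 only 4 to 6 are there at a start; the rules pass over those that are not, and their reading is None.
At some moment in a run one of cast1, cast2, cast3, cast4, cast5, cast6, rod may be knocked a few centimetres aside while the robot is not near it.
Once in a run the grip may slacken for a moment while it holds something.
It also fails if it takes over 210 s, if anything falls off the work surface, if the arm or the gripper's body presses on something with over 40 N, if the wrist force passes 120 N, or if a joint passes its speed limit or range.

## Working session

There is one attempt and no reset: what is moved stays moved. The work goes in short steps, Python scripts to look and compute and a shell command to move; the robot and the scene stay as the last step left them, time stands still between calls to the robot, and variables do not carry over. Pictures are saved under pics/ and viewed, at most 14 in all, crops included, and the job is handed in when it is done.

```bash
ls; mkdir -p pics; cat > h.py <<'E'
import numpy as np, cv2, json
from rig import get_state, read_camera, calibration, tip_extent
from scipy.spatial.transform import Rotation as R
def rot(q): return R.from_quat([q[1],q[2],q[3],q[0]]).as_matrix()
def rays(cal,uv):
    uv=np.asarray(uv,float).reshape(-1,1,2)
    n=cv2.undistortPoints(uv,np.array(cal['K']),np.array(cal['dist'])).reshape(-1,2)
    P=np.array(cal['pose']); d=np.c_[n[:,0],-n[:,1],-np.ones(len(n))]@P[:3,:3].T
    return P[:3,3],d
def onplane(cal,uv,z):
    o,d=rays(cal,uv); return o+d*((z-o[2])/d[:,2])[:,None]
def cloud(cal,dep):
    v,u=np.mgrid[0:480,0:640]; o,d=rays(cal,np.stack([u,v],-1).reshape(-1,2))
    return (o+d*dep.reshape(-1,1)).reshape(480,640,3)
def save(n,im): cv2.imwrite('pics/'+n,im[:,:,::-1])
def tool(p,yaw_dir=None):
    """shift in tool axes from measured TCP to world point p"""
    s=get_state(); return rot(s['ee_rot']).T@(np.asarray(p)-s['ee_pos'])
E
python3 - <<'E'
from h import *
s=get_state();print(s);print(tip_extent, tip_extent() if callable(tip_extent) else '')
print(rot(s['ee_rot']).round(3))
for n in('top','side'):
    c=calibration(n);im,d=read_camera(n);save(n+'0.png',im);np.savez('/tmp/'+n,im=im,d=d,**{k:np.array(v) for k,v in c.items()})
    print(n,np.array(c['pose']).round(3).tolist(),np.array(c['K']).round(1).tolist(),c['dist'],(d>0).mean())
E
```

```text
pics
{'clock': 0.0, 'qpos': array([-1.35748214e+00,  5.28462599e-01,  1.43389937e+00,  1.44641334e-05,
        1.18140230e+00, -1.78521718e-01]), 'joint_vel': array([ 4.60164697e-04,  1.49970744e-03,  6.84224201e-04, -6.52648417e-04,
       -1.77063532e-03,  6.21528031e-05]), 'effort': array([-1.45212904e-03, -4.42357314e+01, -1.78023434e+01, -4.64202676e-04,
        8.43291578e-03, -3.95292503e-06]), 'ee_pos': array([ 0.23855454, -0.57696699,  0.25533669]), 'ee_rot': array([-1.08576000e-03,  9.80869345e-01,  1.94664194e-01, -1.22013452e-05]), 'contact_force': array([-0.33029004, -0.12251498,  0.33321667]), 'moment': array([ 0.03937199, -0.03463905, -0.00510642]), 'grip_force': 0.0, 'gripper_width': 0.08556994538218551}
0.025 
[[ 0.924  0.382 -0.   ]
 [ 0.382 -0.924  0.002]
 [ 0.    -0.002 -1.   ]]
top [[0.005, 0.993, -0.115, 0.315], [-1.0, 0.006, 0.009, 0.001], [0.01, 0.115, 0.993, 1.478], [0.0, 0.0, 0.0, 1.0]] [[560.3, 0.0, 327.5], [0.0, 560.3, 245.7], [0.0, 0.0, 1.0]] [0.01581724 0.         0.         0.         0.        ] 0.99603515625
side [[-0.95, 0.185, -0.25, 0.186], [-0.31, -0.511, 0.801, 0.984], [0.021, 0.839, 0.543, 0.792], [0.0, 0.0, 0.0, 1.0]] [[530.3, 0.0, 320.3], [0.0, 530.3, 231.6], [0.0, 0.0, 1.0]] [-0.0601628  0.         0.         0.         0.       ] 0.9961067708333333
```

View pics/top0.png

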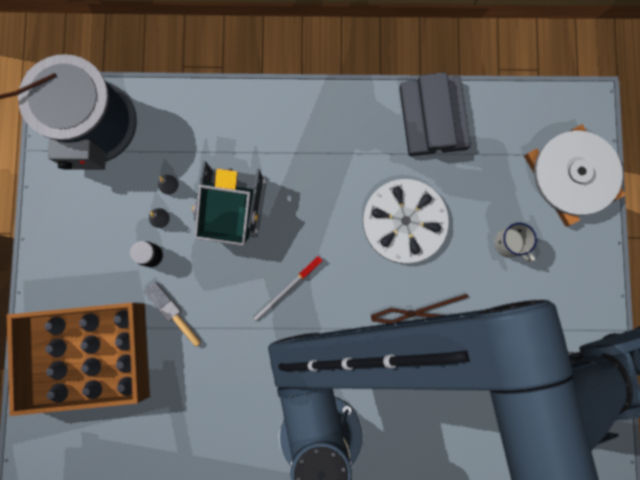

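View pics/side0.png

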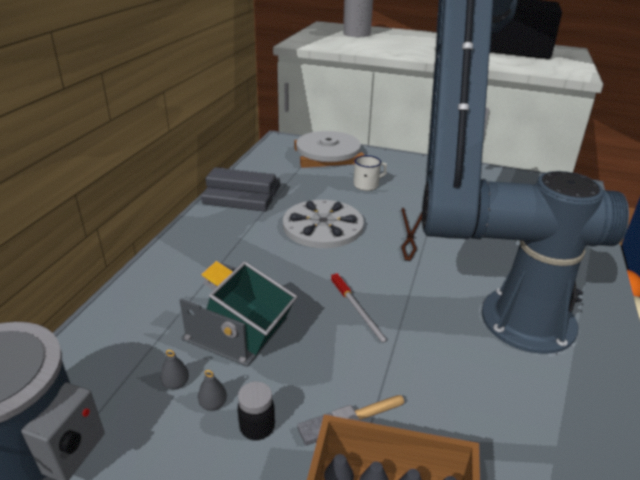

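Top view: tipped bin at (223,212) with its tail at (226,179), pointing away from the robot. The rod's handle is at (311,267) and its nose at (258,318). The mould is at (406,220) with six castings. The side view agrees.

```bash
python3 - <<'E'
from h import *
t=dict(np.load('/tmp/top.npz'));s=dict(np.load('/tmp/side.npz'))
for nm,c in(('top',t),('side',s)):
    X=cloud(c,c['d']);h=cv2.cvtColor(c['im'],cv2.COLOR_RGB2HSV);H,S,V=h[...,0],h[...,1],h[...,2]
    w=(X[...,2]>-.02)&(X[...,0]>.2)&(X[...,0]<.85)
    print(nm,'table z',np.median(X[...,2][w&(abs(X[...,2])<.02)]))
    red=((H<6)|(H>174))&(S>180)&(V>90)&w&(abs(X[...,1]-.05)<.2)
    yel=(abs(H-24)<6)&(S>180)&(V>120)&(X[...,0]>.5)&(X[...,1]>.1)&w&(X[...,1]<.4)
    for n,m in(('red',red),('yel',yel)):
        m=cv2.morphologyEx(m.astype(np.uint8),cv2.MORPH_OPEN,np.ones((3,3)))>0
        P=X[m]; 
        if len(P): print(n,len(P),P.mean(0).round(4),np.linalg.svd(P-P.mean(0))[2][0].round(3),P.min(0).round(3),P.max(0).round(3))
    # rod shaft: bright low-S above table near line
    reg=w&(X[...,1]>.0)&(X[...,1]<.2)&(X[...,0]>.25)&(X[...,0]<.48)&(X[...,2]>.005)&(X[...,2]<.03)
    P=X[reg]
    if len(P): print('rodpts',len(P),P.mean(0).round(4),np.linalg.svd((P-P.mean(0))[:,:2])[2][0].round(3),P.min(0).round(3),P.max(0).round(3))
    # stand region
    reg=w&(X[...,1]>.1)&(X[...,1]<.36)&(X[...,0]>.42)&(X[...,0]<.68)&(X[...,2]>.03)
    P=X[reg];
    if nm=='side':
        im=cv2.resize(c['im'][230:400,150:330],None,fx=4,fy=4,interpolation=cv2.INTER_CUBIC);save('s1.png',im[:600,:720])
    else:
        im=cv2.resize(c['im'][140:260,170:290],None,fx=5,fy=5,interpolation=cv2.INTER_CUBIC);save('t1.png',im)
# mould from top depth
X=cloud(t,t['d']);m=(abs(X[...,2]-.02)<.006)&(np.hypot(X[...,0]-.38,X[...,1]+.2)<.2)
V=cv2.cvtColor(t['im'],cv2.COLOR_RGB2GRAY)
br=((V>150)&(np.hypot(np.mgrid[0:480,0:640][0]-220,np.mgrid[0:480,0:640][1]-406)<55)).astype(np.uint8)
cn=max(cv2.findContours(br,cv2.RETR_EXTERNAL,cv2.CHAIN_APPROX_NONE)[0],key=cv2.contourArea)
(e,ax,a)=cv2.fitEllipse(cv2.convexHull(cn));print('mould',e,ax,onplane(t,[e],.02))
dk=((V<95)&(np.hypot(np.mgrid[0:480,0:640][0]-e[1],np.mgrid[0:480,0:640][1]-e[0])<40)).astype(np.uint8)
n,l,st,ce=cv2.connectedComponentsWithStats(dk)
o=onplane(t,[e],.02)[0]
for i in range(1,n):
    if st[i,4]>30:
        p=onplane(t,[ce[i]],.028)[0];q=p-o;print(ce[i].round(1),st[i,4],p.round(4),np.hypot(q[0],q[1]).round(4),np.degrees(np.arctan2(q[1],q[0])).round(1))
E
```

```text
top table z 6.896775651021869e-05
red 128 [0.428  0.0305 0.0407] [-0.078 -0.02   0.997] [0.315 0.001 0.011] [0.452 0.054 1.478]
rodpts 783 [0.3743 0.092  0.0111] [-0.715  0.699] [0.252 0.001 0.005] [0.479 0.199 0.028]
side table z -6.229445467798023e-06
red 135 [0.4311 0.0363 0.0166] [-0.687  0.727  0.004] [0.408 0.011 0.004] [0.452 0.063 0.021]
rodpts 549 [0.3808 0.0869 0.013 ] [-0.692  0.722] [0.291 0.001 0.005] [0.459 0.182 0.021]
mould (405.3326721191406, 220.27220153808594) (83.80142211914062, 85.61238098144531) [[ 0.55327655 -0.21723396  0.02      ]]
[398.1 193.9] 123 [ 0.6223 -0.1978  0.028 ] 0.0717 15.8
[424.6 200.5] 118 [ 0.6049 -0.2674  0.028 ] 0.072 -44.1
[379.3 213.4] 119 [ 0.5698 -0.1477  0.028 ] 0.0714 76.6
[405.5 220.2] 46 [ 0.5523 -0.2164  0.028 ] 0.0013 138.6
[433.  226.5] 120 [ 0.5359 -0.2882  0.028 ] 0.0731 -103.8
[387.1 239.5] 119 [ 0.5008 -0.1679  0.028 ] 0.072 136.8
[414.1 246.3] 125 [ 0.4833 -0.2382  0.028 ] 0.073 -163.3
```

View pics/t1.png

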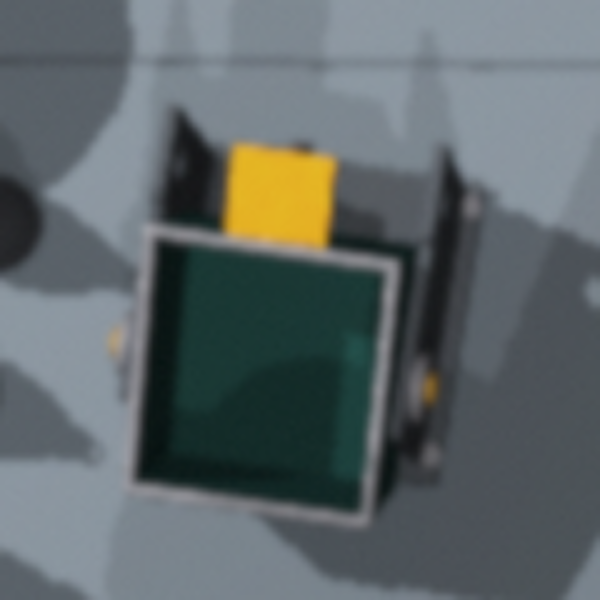

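Crop: tail (222–337,145–248), bin rim corners (150,230), (400,262), (365,525) and (130,490). The -y cheek runs (445,150)–(405,460) with its trunnion boss at (430,388). All six castings are present.

```bash
python3 - <<'E'
from h import *
t=dict(np.load('/tmp/top.npz'));s=dict(np.load('/tmp/side.npz'))
Xt=cloud(t,t['d']);Xs=cloud(s,s['d'])
print('hsv yel',cv2.cvtColor(t['im'],cv2.COLOR_RGB2HSV)[179,226])
def fit(P,n):
    for _ in range(4):
        c=P.mean(0);v=np.linalg.svd(P-c)[2][2];P=P[abs((P-c)@v)<max(.003,1.5*np.std((P-c)@v))]
    print(n,len(P),c.round(4),v.round(3),P.min(0).round(3),P.max(0).round(3)); return c,v
m=np.zeros((480,640),np.uint8);cv2.fillPoly(m,[np.array([[188,308],[218,322],[218,341],[188,327]])],1)
fit(Xs[m>0],'left cheek outer')
h=cv2.cvtColor(t['im'],cv2.COLOR_RGB2HSV);m=(abs(h[...,0].astype(int)-23)<6)&(h[...,1]>150)&(h[...,2]>120);v,u=np.mgrid[:480,:640]
my=m&(abs(u-226)<16)&(abs(v-180)<16);fit(Xt[my],'tail top')
hs=cv2.cvtColor(s['im'],cv2.COLOR_RGB2HSV);m=(abs(hs[...,0].astype(int)-23)<6)&(hs[...,1]>150)&(hs[...,2]>100)
ms=m&(abs(u-217)<20)&(abs(v-273)<15);fit(Xs[ms],'tail side')
mb=m&(abs(u-230)<10)&(abs(v-328)<10);print('boss L',mb.sum(),Xs[mb].mean(0).round(4), u[mb].mean(),v[mb].mean())
mb=t['im'][...,0].astype(int)-t['im'][...,2]>40;mb&=(abs(u-256)<4)&(abs(v-217)<5);print('boss R',mb.sum(),Xt[mb].mean(0).round(4))
# rim corners by depth at crop px
for p in [(150,230),(400,262),(365,525),(130,490)]:
    a,b=170+p[0]/5,140+p[1]/5;print(Xt[int(round(b)),int(round(a))].round(3))
# cheek points: density along heights
for n,X in(('t',Xt),('s',Xs)):
    P=X[(X[...,2]>.085)&(X[...,2]<.11)&(X[...,0]>.45)&(X[...,0]<.72)&(X[...,1]>.12)&(X[...,1]<.38)]
    np.save('/tmp/c'+n,P);print(n,len(P))
    r=P[(P[:,0]>.6)];print(r[np.argsort(r[:,1])][::max(1,len(r)//25)].round(3).tolist())
# rod handle px, cleaner
hs=h;m=(((h[...,0]<6)|(h[...,0]>172))&(h[...,1]>150)&(abs(u-311)<20)&(abs(v-267)<20)).astype(np.uint8)
r=cv2.minAreaRect(np.argwhere(m)[:,::-1].astype(np.float32));print(r,onplane(t,[r[0]],.018))
E
```

```text
hsv yel [ 23 215 229]
left cheek outer 484 [0.6342 0.3092 0.0608] [ 0.151  0.988 -0.005] [0.599 0.3   0.028] [0.674 0.317 0.093]
tail top 208 [0.6304 0.2356 0.1511] [-0.944  0.28  -0.173] [0.315 0.001 0.004] [0.674 0.29  1.478]
tail side 198 [0.6288 0.2481 0.1485] [-0.314  0.51  -0.801] [0.186 0.212 0.132] [0.657 0.984 0.792]
boss L 15 [0.5707 0.3287 0.0832] 227.4 330.6
boss R 11 [0.5484 0.1687 0.0844]
[0.615 0.299 0.138]
[0.605 0.18  0.122]
[0.477 0.199 0.089]
[0.493 0.315 0.093]
t 819
[[0.662, 0.161, 0.102], [0.648, 0.163, 0.1], [0.641, 0.165, 0.104], [0.65, 0.166, 0.099], [0.624, 0.167, 0.104], [0.657, 0.168, 0.103], [0.636, 0.17, 0.107], [0.632, 0.17, 0.103], [0.628, 0.172, 0.105], [0.61, 0.175, 0.099], [0.615, 0.183, 0.098], [0.619, 0.197, 0.091], [0.62, 0.209, 0.094], [0.668, 0.233, 0.108], [0.63, 0.281, 0.095], [0.681, 0.296, 0.105], [0.618, 0.297, 0.091], [0.671, 0.298, 0.094], [0.614, 0.298, 0.095], [0.652, 0.299, 0.097], [0.606, 0.3, 0.11], [0.681, 0.3, 0.107], [0.667, 0.301, 0.101], [0.65, 0.302, 0.106], [0.653, 0.303, 0.104], [0.64, 0.304, 0.106], [0.659, 0.306, 0.102], [0.61, 0.312, 0.103]]
s 1807
[[0.663, 0.16, 0.103], [0.635, 0.169, 0.106], [0.635, 0.173, 0.098], [0.603, 0.182, 0.107], [0.615, 0.187, 0.089], [0.613, 0.204, 0.102], [0.614, 0.224, 0.109], [0.664, 0.235, 0.106], [0.661, 0.237, 0.104], [0.641, 0.24, 0.103], [0.625, 0.251, 0.09], [0.683, 0.296, 0.104], [0.686, 0.3, 0.098], [0.676, 0.301, 0.104], [0.684, 0.301, 0.087], [0.667, 0.302, 0.098], [0.621, 0.303, 0.109], [0.667, 0.304, 0.089], [0.674, 0.305, 0.1], [0.662, 0.306, 0.102], [0.657, 0.307, 0.099], [0.643, 0.308, 0.088], [0.631, 0.309, 0.088], [0.624, 0.31, 0.088], [0.624, 0.311, 0.1], [0.604, 0.312, 0.096]]
((310.439697265625, 266.8689880371094), (5.973085403442383, 24.804264068603516), 46.84760665893555) [[0.42889303 0.03180934 0.018     ]]
```

```bash
python3 -m inch '[0,0,0,0,-0.149, 0,0,0,0,-0.149, 0,0,0,0,-0.149, 0,0,0,0,-0.149, 0,0,0,0,-0.149, 0,0,0,0,-0.149, 0,0,0,0,-0.149]'
python3 -m inch '[0,0.043,0.0143,0,0, 0,0.043,0.0143,0,0, 0,0.043,0.0143,0,0, 0,0.043,0.0143,0,0, 0,0.043,0.0143,0,0, 0,0.043,0.0143,0,0, 0,0.043,0.0143,0,0, 0,0.043,0.0143,0,0, 0,0.043,0.0143,0,0, 0,0.043,0.0143,0,0]'
python3 -m inch '[0,0.043,0.0143,0,0, 0,0.043,0.0143,0,0, 0,0.043,0.0143,0,0, 0,0.043,0.0143,0,0, 0,0.043,0.0143,0,0, 0,0.043,0.0143,0,0, 0,0.043,0.0143,0,0, 0,0.043,0.0143,0,0, 0,0.043,0.0143,0,0, 0,0.043,0.0143,0,0]'
cat >> h.py <<'E'
def plan(p,yawdeg=None):
    """print turn (tool z) to yawdeg, and shifts in tool axes after that turn, to world TCP p"""
    s=get_state();M=rot(s['ee_rot']);y0=np.arctan2(M[1,0],M[0,0]);turn=0
    if yawdeg is not None: turn=-((np.radians(yawdeg)-y0+np.pi)%(2*np.pi)-np.pi)
    y=y0-turn;d=np.asarray(p)-s['ee_pos'];c,n=np.cos(y),np.sin(y)
    print('turn %.3f shift %.4f %.4f %.4f | tcp %s yaw %.1f q6 %.2f'%(turn,c*d[0]+n*d[1],n*d[0]-c*d[1],-d[2],s['ee_pos'].round(4),np.degrees(y0),s['qpos'][5]))
E
python3 - <<'E'
from h import *
c=calibration('wrist');im,d=read_camera('wrist');save('w1.png',im);np.savez('/tmp/wrist',im=im,d=d,**{k:np.array(v) for k,v in c.items()})
plan([.6385,.237,.19],82.2);print(np.array(c['pose']).round(3).tolist(),c['K'])
E
```

```text
clock: 0.8
ee_pos: [0.2386, -0.5772, 0.2557]
ee_rot: [-0.001, 0.751, 0.66, 0.0]
contact_force: [0.5, 0.9, -0.0]
gripper_width: 0.0002
grip_force: 0.0
clock: 1.8
ee_pos: [0.439, -0.1691, 0.2562]
ee_rot: [-0.0, 0.754, 0.657, -0.0]
contact_force: [0.9, -0.7, -0.6]
gripper_width: 0.0001
grip_force: 0.0
clock: 2.8
ee_pos: [0.6388, 0.2374, 0.2557]
ee_rot: [-0.0, 0.753, 0.658, -0.001]
contact_force: [1.2, -1.1, -0.3]
gripper_width: 0.0001
grip_force: 0.0
turn 0.004 shift -0.0077 -0.0022 0.0657 | tcp [0.6418 0.2443 0.2557] yaw 82.4 q6 0.33
[[0.991, 0.129, 0.043, 0.649], [-0.136, 0.942, 0.306, 0.316], [-0.001, -0.309, 0.951, 0.375], [0.0, 0.0, 0.0, 1.0]] [[395.81635395   0.         325.27231747]
 [  0.         395.81635395 236.20710062]
 [  0.           0.           1.        ]]
```

View pics/w1.png

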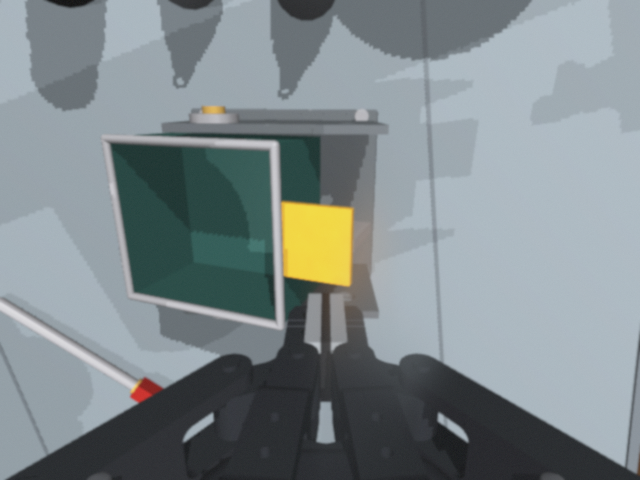

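Wrist view: tail at (282–354,202–286), left of and ahead of the shut fingertips at (325,295). The bin is still tipped, and the rod's handle is at lower left.

```bash
python3 - <<'E'
from h import *
c=dict(np.load('/tmp/wrist.npz'));X=cloud(c,c['d'])
for n,(u,v) in dict(tl=(286,206),tr=(350,211),br=(348,281),bl=(286,275),mid=(317,243),rimA=(277,148),rimB=(281,320),ckA=(380,129),ckB=(374,312)).items(): print(n,X[v,u].round(4))
o=onplane(c,[(380,129),(374,312),(168,126)],.105);print(o.round(4))
plan([.6385,.237,.19],82.2)
E
```

```text
tl [0.617  0.2621 0.1351]
tr [0.6557 0.2569 0.148 ]
br [0.6492 0.2131 0.1499]
bl [0.6091 0.2156 0.1337]
mid [0.6332 0.2378 0.1423]
rimA [0.6182 0.2979 0.1394]
rimB [0.6015 0.1866 0.1403]
ckA [0.6827 0.2982 0.1066]
ckB [0.6656 0.1655 0.1073]
[[0.6829 0.2981 0.105 ]
 [0.6658 0.1642 0.105 ]
 [0.5454 0.3187 0.105 ]]
turn 0.004 shift -0.0077 -0.0022 0.0657 | tcp [0.6418 0.2443 0.2557] yaw 82.4 q6 0.33
```

```bash
python3 -m inch '[0,-0.008,0,0.02,0, 0,0,0,0.025,0, 0,0,0,0.02,0, 0,0,0,0.01,0, 0,0,0,0.006,0, 0,0,0,0.006,0, 0,0,0,0.006,0, 0,0,0,0.006,0]'
python3 -m inch '[0,0,0,0.004,0, 0,0,0,0.004,0, 0,0,0,0.004,0, 0,0,0,0.004,0]'
```

```text
clock: 3.65
ee_pos: [0.6393, 0.2279, 0.1588]
ee_rot: [0.001, 0.754, 0.657, 0.002]
contact_force: [1.2, -0.8, 2.7]
gripper_width: 0.0
grip_force: 1.5
clock: 4.05
ee_pos: [0.6382, 0.2278, 0.1415]
ee_rot: [0.0, 0.754, 0.657, 0.001]
contact_force: [1.9, -0.3, 4.0]
gripper_width: 0.0003
grip_force: 1.7
```

```bash
for i in 1; do python3 -m inch '[0,0,0,0.003,0, 0,0,0,0.003,0]'; python3 -m inch '[0,0,0,0.002,0, 0,0,0,0,0]'; python3 -m inch '[0,0,0,0.002,0, 0,0,0,0,0]'; done
```

```text
clock: 4.25
ee_pos: [0.6381, 0.2277, 0.136]
ee_rot: [0.0, 0.754, 0.657, 0.0]
contact_force: [-2.7, -1.2, 21.6]
gripper_width: -0.0001
grip_force: 9.9
clock: 4.45
ee_pos: [0.6381, 0.2278, 0.136]
ee_rot: [0.001, 0.753, 0.658, 0.001]
contact_force: [-1.5, -1.2, 14.4]
gripper_width: 0.0001
grip_force: 7.4
clock: 4.65
ee_pos: [0.6381, 0.2278, 0.136]
ee_rot: [0.001, 0.753, 0.658, 0.001]
contact_force: [-3.7, -1.2, 23.4]
gripper_width: 0.0001
grip_force: 11.5
```

```bash
python3 -m inch '[0,0,0,-0.04,0, 0,0,0,-0.04,0, 0,0,0,-0.04,0, 1,-0.037,-0.03,0,0, 1,-0.037,-0.03,0,0, 1,-0.037,-0.03,0,0, 1,-0.037,-0.03,0,0, 1,-0.037,-0.03,0,0, 1,-0.037,-0.03,0,0, 1,0,0,0,-0.15]'
python3 -m inch '[1,0,0,0,-0.15, 1,0,0,0,-0.15, 1,0,0,0,-0.15, 1,0,0,0,-0.15, 1,0,0,0,-0.15, 1,0,0,0,0, 1,0,0,0,0]'
python3 - <<'E'
from h import *
c=calibration('wrist');im,d=read_camera('wrist');save('w2.png',im);np.savez('/tmp/wrist',im=im,d=d,**{k:np.array(v) for k,v in c.items()})
X=cloud(c,d);h=cv2.cvtColor(im,cv2.COLOR_RGB2HSV)
m=((h[...,0]<6)|(h[...,0]>172))&(h[...,1]>150)&(X[...,2]<.05)&(X[...,2]>-.01)
k,l,st,ce=cv2.connectedComponentsWithStats(m.astype(np.uint8));i=1+st[1:,4].argmax()
P=X[l==i];P=P[P[:,2]>.012];print(st[i],ce[i],P.min(0),P.max(0),np.median(P[:,2]))
r=cv2.minAreaRect(P[:,:2].astype(np.float32)*1000);print(r,cv2.boxPoints(r))
S=X[(X[...,2]>.006)&(X[...,2]<.02)&(X[...,0]<.40)&(X[...,0]>.27)&(X[...,1]>.05)&(X[...,1]<.2)]
a=S.mean(0);v=np.linalg.svd((S-a)[:,:2],full_matrices=False)[2][0];print('shaft',len(S),a,v,np.degrees(np.arctan2(v[1],v[0])),S.min(0),S.max(0))
plan([.43,.032,.2],134)
E
```

```text
clock: 5.65
ee_pos: [0.4215, 0.031, 0.2496]
ee_rot: [-0.005, 0.702, 0.712, -0.004]
contact_force: [0.1, -0.2, 0.5]
gripper_width: 0.0854
grip_force: 0.0
clock: 6.35
ee_pos: [0.4279, 0.0326, 0.2506]
ee_rot: [-0.002, 0.394, 0.919, -0.0]
contact_force: [0.1, -0.0, -0.0]
gripper_width: 0.0853
grip_force: 0.0
[ 317  165   18   74 1314] [325.49467275 201.82039574] [0.40004525 0.00222381 0.01773529] [0.45683253 0.06112131 0.02327933] 0.02034484401424716
((428.8018798828125, 31.62149429321289), (15.77267837524414, 67.45849609375), 43.42226028442383) [[399.8895     50.69848  ]
 [446.25845     1.7028508]
 [457.71426    12.54451  ]
 [411.3453     61.54014  ]]
shaft 2204 [0.3556757  0.10872399 0.01394737] [ 0.68540051 -0.72816628] -46.73288671593682 [0.31264529 0.05093724 0.00609345] [0.39998306 0.15339675 0.01863304]
turn -0.007 shift -0.0016 0.0009 0.0508 | tcp [0.4283 0.0325 0.2508] yaw 133.6 q6 -0.95
```

View pics/w2.png

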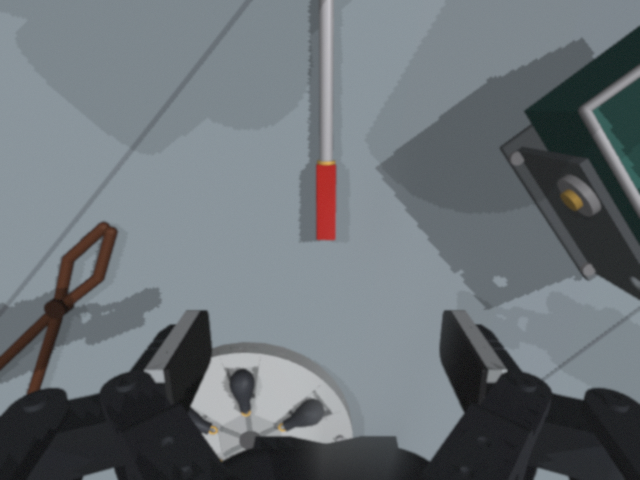

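Wrist view: the rod's handle is at (325,202), pointing straight up the picture, with the TCP already above it and aligned. Descend and grip.

```bash
python3 -m inch '[1,-0.001,0,0.04,0, 1,0,0,0.04,0, 1,0,0,0.04,0, 1,0,0,0.04,0, 1,0,0,0.03,0, 1,0,0,0.02,0, 1,0,0,0.0125,0, 1,0,0,0,0]'
python3 -m inch '[0,0,0,0,0, 0,0,0,0,0, 0,0,0,0,0, 0,0,0,0,0, 0,0,0,0,0, 0,0,0,0,0, 0,0,0,0,0, 0,0,0,0,0]'
```

```text
clock: 7.2
ee_pos: [0.4288, 0.0316, 0.0272]
ee_rot: [-0.002, 0.393, 0.919, -0.0]
contact_force: [-0.1, 0.4, -0.1]
gripper_width: 0.0856
grip_force: 0.0
clock: 8.0
ee_pos: [0.4302, 0.0314, 0.0295]
ee_rot: [0.001, 0.393, 0.92, 0.0]
contact_force: [0.1, -0.4, 6.4]
gripper_width: 0.0164
grip_force: 61.1
```

```bash
python3 -m inch '[0,0,0,-0.02,0, 0,0,0,-0.035,0, 0,0,0,-0.035,0, 0,0,0,-0.035,0, 0,0,0,-0.035,0, 0,0,0,-0.03,0, 0,0,0,0,0.1295, 0,0,0,0,0.1295, 0,0,0,0,0.1295, 0,0,0,0,0.1295]'
python3 -m inch '[0,0,0,0,0.1295, 0,0,0,0,0.1295, 0,0,0,0,0.1295, 0,0.0168,0.0384,0,0, 0,0.0168,0.0384,0,0, 0,0.0168,0.0384,0,0, 0,0.0168,0.0384,0,0, 0,0.0168,0.0384,0,0, 0,0,0,0,0, 0,0,0,0,0]'
python3 - <<'E'
from h import *
plan([.632,.087,.22],81.7);print(get_state()['gripper_width'],get_state()['contact_force'])
c=calibration('wrist');im,d=read_camera('wrist');save('w3.png',im);np.savez('/tmp/wrist',im=im,d=d,**{k:np.array(v) for k,v in c.items()})
E
```

```text
clock: 9.0
ee_pos: [0.4291, 0.0316, 0.2188]
ee_rot: [-0.0, 0.617, 0.787, -0.0]
contact_force: [0.0, -0.1, -1.7]
gripper_width: 0.0165
grip_force: 60.3
clock: 10.0
ee_pos: [0.6312, 0.0876, 0.2176]
ee_rot: [-0.001, 0.755, 0.655, -0.001]
contact_force: [-1.2, 0.3, -1.2]
gripper_width: 0.0161
grip_force: 60.3
turn 0.003 shift -0.0004 0.0009 -0.0024 | tcp [0.6312 0.0876 0.2176] yaw 81.9 q6 0.10
0.016077780280686047 [-1.23109362  0.27049008 -1.17596082]
```

View pics/w3.png

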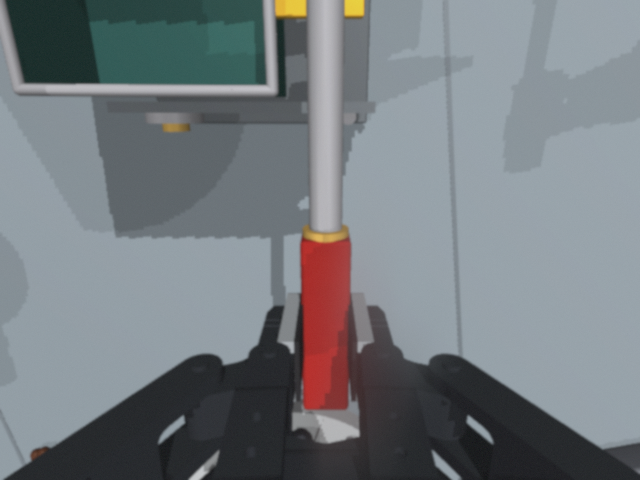

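The rod is held along the tool axis. Below it the -y cheek's top spans (107..375, ~103–112), and the bin looks level.

```bash
python3 - <<'E'
from h import *
c=dict(np.load('/tmp/wrist.npz'));X=cloud(c,c['d']);g=cv2.cvtColor(c['im'],cv2.COLOR_RGB2GRAY)
for u in(120,150,230,250,280,295,355,366):print(u,g[92:130,u].tolist(),X[100:126:4,u,2].round(3))
for v in(106,109,113):print(v,g[v,100:116],g[v,362:384])
# shaft axis
m=(X[...,2]>.16)&(np.mgrid[:480,:640][1]>300)&(np.mgrid[:480,:640][1]<350)&(np.mgrid[:480,:640][0]<222)
P=X[m];C=[]
for v in range(5,220,8):
    us=np.where(m[v])[0];C.append(np.r_[X[v,us].mean(0)[:2],X[v,us,2].max()])
C=np.array(C);a=C.mean(0);d=np.linalg.svd(C-a)[2][0];d*=np.sign(d[1]);print('shaft top line',a.round(4),d.round(4),np.degrees(np.arctan2(d[1],d[0])))
s=get_state();print(a[0]-s['ee_pos'][0]-(a[1]-s['ee_pos'][1])*d[0]/d[1])
E
```

```text
120 [156, 139, 121, 103, 95, 97, 97, 100, 98, 96, 92, 91, 88, 90, 89, 88, 89, 88, 89, 90, 94, 98, 100, 100, 101, 100, 100, 101, 100, 100, 99, 100, 99, 100, 102, 99, 101, 100] [0.003 0.102 0.101 0.102 0.001 0.002 0.001]
150 [159, 141, 124, 105, 93, 94, 99, 99, 99, 95, 92, 91, 89, 89, 89, 90, 89, 91, 89, 95, 106, 120, 125, 125, 126, 125, 125, 124, 124, 122, 119, 112, 105, 101, 99, 101, 100, 100] [0.002 0.103 0.102 0.101 0.096 0.096 0.002]
230 [161, 147, 130, 110, 91, 81, 76, 76, 77, 81, 84, 87, 89, 88, 88, 89, 88, 88, 88, 89, 87, 82, 79, 75, 76, 75, 77, 76, 75, 71, 71, 79, 92, 98, 100, 100, 100, 101] [0.01  0.102 0.101 0.101 0.01  0.009 0.003]
250 [162, 147, 128, 111, 93, 83, 77, 77, 79, 84, 89, 89, 90, 90, 90, 89, 89, 89, 90, 89, 88, 89, 90, 90, 91, 90, 90, 91, 90, 85, 81, 92, 104, 112, 114, 116, 113, 115] [0.008 0.101 0.102 0.102 0.01  0.01  0.001]
280 [35, 37, 38, 40, 51, 66, 76, 78, 79, 81, 87, 90, 90, 89, 90, 91, 90, 90, 89, 89, 90, 90, 90, 90, 91, 90, 90, 89, 88, 86, 81, 89, 103, 111, 115, 115, 114, 116] [0.01  0.101 0.102 0.101 0.009 0.009 0.001]
295 [78, 77, 79, 79, 78, 80, 80,
[... 536 characters left out ...]
120, 119, 119, 120, 124, 132, 142, 152, 158, 160, 160, 159, 159, 159] [0.008 0.106 0.108 0.107 0.009 0.008 0.   ]
106 [100 100 101 100 100  99  98  92  90  90  89  90  90  91  90  89] [121 123 122 121 123 121 122 123 123 121 123 123 127 138 148 157 158 159
 161 160 160 160]
109 [100  99 100  99  99 101  98  95  92  91  90  89  89  88  90  90] [121 122 121 121 121 124 122 123 122 121 122 124 130 144 155 158 160 159
 160 161 160 161]
113 [101 102 100  99  99 100 101  99 100  99  98  99  99  98  98  98] [120 122 119 117 119 127 134 137 137 141 145 146 150 156 158 161 160 159
 161 160 160 161]
shaft top line [0.6418 0.165  0.224 ] [ 0.0112  0.0804 -0.9967] 82.05395557139458
0.0008232860729280068
```

```bash
python3 - <<'E'
from h import *
c=dict(np.load('/tmp/wrist.npz'));X=cloud(c,c['d']);s=get_state()
A,B=onplane(c,[(375.7,107.5),(106.7,107.5)],.105);e=(A-B)[:2];print(A,B,np.linalg.norm(e),np.degrees(np.arctan2(e[1],e[0])))
e/=np.linalg.norm(e)
hs=[A[:2]-.025*e,B[:2]+.125*e];print('ear_right',hs)
im=c['im'].astype(int);h=cv2.cvtColor(c['im'],cv2.COLOR_RGB2GRAY).astype(float)
L=[]
for v in(30,60,90,135,160,190,215):
    row=X[v,295:360,2];us=295+np.where(row>.15)[0];L.append([(us.min()+us.max())/2,v]);print(v,us.min(),us.max(),np.median(X[v,us,2]).round(4))
W=onplane(c,L,.198);print(W.round(4))
d=W[0]-W[-1];print('rod yaw',np.degrees(np.arctan2(d[1],d[0])))
np.save('/tmp/W',W)
a=np.radians(81.9);c_,n_=np.cos(a),np.sin(a)
q=(W[:,:2]-s['ee_pos'][:2]);print('rod lateral in tool y',(n_*q[:,0]-c_*q[:,1]).round(4))
q=hs[0]-s['ee_pos'][:2];print('hole tool x,y',c_*q[0]+n_*q[1],n_*q[0]-c_*q[1])
hd=X[250:400,318:334];print('handle top z',np.median(hd[...,2],1)[::25].round(4),'shaft z',[np.max(np.median(X[v-3:v+4,318:332,2],0)).round(4) for v in(20,60,100,150,200)])
E
```

```text
[0.6694419  0.16235946 0.105     ] [0.52190681 0.18305877 0.105     ] 0.14898008817522504 -7.986518018507777
ear_right [array([0.64468438, 0.16583296]), array([0.6456944 , 0.16569126])]
30 307 344 0.2017
60 307 343 0.2023
90 308 343 0.2021
135 308 351 0.2026
160 309 342 0.2027
190 309 342 0.2027
215 309 341 0.2031
[[0.6453 0.1891 0.198 ]
 [0.6439 0.1806 0.198 ]
 [0.6428 0.1717 0.198 ]
 [0.6421 0.1573 0.198 ]
 [0.6396 0.1492 0.198 ]
 [0.6381 0.1388 0.198 ]
 [0.6366 0.1298 0.198 ]]
rod yaw 81.69604197875141
rod lateral in tool y [0.0007 0.0005 0.0007 0.002  0.0007 0.0006 0.0005]
hole tool x,y 0.07968831690622616 0.0033336637935553054
handle top z [0.2073 0.2077 0.2082 0.2082 0.2088 0.2088] shaft z [np.float64(0.2033), np.float64(0.2035), np.float64(0.2035), np.float64(0.204), np.float64(0.2043)]
```

```bash
python3 -m inch '[0,-0.03,0.003,0,0, 0,-0.04,0,0,0, 0,-0.04,0,0,0, 0,-0.035,0,0,0, 0,0,0,0.04,0, 0,0,0,0.04,0, 0,0,0,0.0366,0, 0,0,0,0,0, 0,0,0,0,0]'
python3 - <<'E'
from h import *
plan([.6450-.224*.1392,.1658-.224*.9903,.101],82)
E
python3 -m inch '[0,0.01,0,0,0, 0,0.01,0,0,0, 0,0.005,0,0,0, 0,0.005,0,0,0]'
python3 -m inch '[0,0.005,0,0,0, 0,0.005,0,0,0, 0,0,0,0,0]'
```

```text
clock: 10.95
ee_pos: [0.613, -0.0565, 0.1024]
ee_rot: [-0.001, 0.756, 0.655, -0.001]
contact_force: [0.7, 0.1, 0.0]
gripper_width: 0.0163
grip_force: 60.3
turn -0.003 shift 0.0006 0.0007 0.0014 | tcp [ 0.613  -0.0565  0.1024] yaw 81.8 q6 -0.13
clock: 11.35
ee_pos: [0.619, -0.0258, 0.1035]
ee_rot: [0.001, 0.755, 0.655, 0.001]
contact_force: [0.4, -0.7, -1.7]
gripper_width: 0.0165
grip_force: 60.3
clock: 11.65
ee_pos: [0.6199, -0.0162, 0.1022]
ee_rot: [-0.0, 0.755, 0.655, 0.0]
contact_force: [-0.1, -0.6, -1.5]
gripper_width: 0.0165
grip_force: 60.3
```

```bash
python3 -m inch '[0,0.008,0.0007,0.001,0, 0,0.008,0,0,0, 0,0.008,0,0,0, 0,0.008,0,0,0]'
python3 -m inch '[0,0.006,0,0,0, 0,0.006,0,0,0, 0,0.006,0,0,0, 0,0,0,0,0]'
python3 - <<'E'
from h import *
im,d=read_camera('side');a=cv2.resize(im[230:380,170:340],None,fx=4,fy=4,interpolation=cv2.INTER_CUBIC);save('s2.png',a)
E
```

```text
clock: 12.05
ee_pos: [0.6251, 0.0154, 0.1012]
ee_rot: [-0.0, 0.756, 0.655, -0.0]
contact_force: [-0.6, 0.3, -1.1]
gripper_width: 0.0165
grip_force: 60.4
clock: 12.45
ee_pos: [0.6277, 0.0334, 0.1012]
ee_rot: [-0.0, 0.755, 0.655, 0.0]
contact_force: [0.5, 0.1, -1.1]
gripper_width: 0.0164
grip_force: 60.3
```

View pics/s2.png

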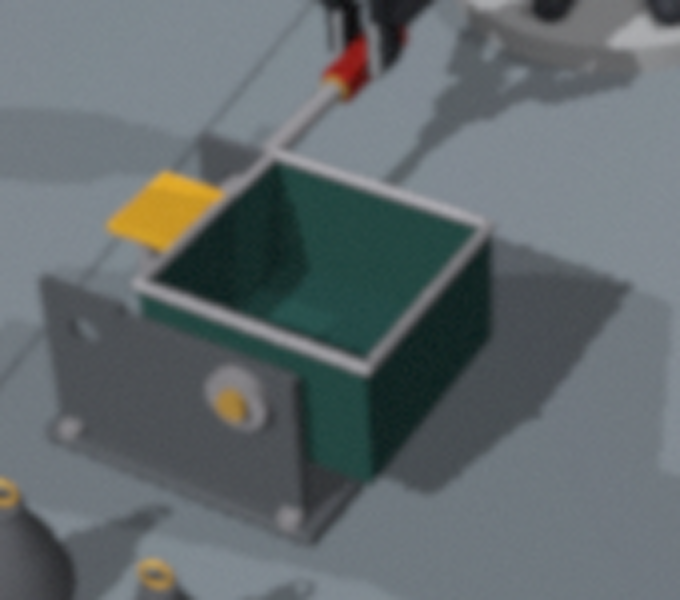

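The bin is level, the shaft enters the near cheek (crop ~(275,150)) and the nose is at the lug, with no force. Continue.

```bash
python3 -m inch '[0,0.008,0,0,0, 0,0.008,0,0,0, 0,0.008,0,0,0, 0,0.008,0,0,0, 0,0.008,0,0,0, 0,0.006,0,0,0, 0,0.006,0,0,0]'
python3 -m inch '[0,0.006,0,0,0, 0,0.006,0,0,0, 0,0.006,0,0,0, 0,0.006,0,0,0, 0,0.006,0,0,0]'
python3 -m inch '[0,0.003,0,0,0, 0,0.003,0,0,0, 0,0.003,0,0,0, 0,0,0,0,0]'
```

```text
clock: 13.2
ee_pos: [0.6351, 0.0846, 0.1012]
ee_rot: [0.0, 0.756, 0.655, -0.0]
contact_force: [-0.6, -0.7, -1.3]
gripper_width: 0.0163
grip_force: 60.4
clock: 13.7
ee_pos: [0.6393, 0.114, 0.1013]
ee_rot: [-0.0, 0.756, 0.655, 0.0]
contact_force: [-0.8, -0.5, -0.9]
gripper_width: 0.0162
grip_force: 60.4
clock: 14.1
ee_pos: [0.6406, 0.123, 0.1012]
ee_rot: [-0.0, 0.756, 0.655, 0.0]
contact_force: [-1.2, 0.7, -0.2]
gripper_width: 0.0165
grip_force: 60.4
```

```bash
python3 -m inch '[0,0.003,0,0,0, 0,0.002,0,0,0, 0,0,0,0,0]'; python3 -m inch '[0,0.002,0,0,0, 0,0.001,0,0,0, 0,0,0,0,0]';python3 -m inch '[0,0.002,0,0,0, 0,0,0,0,0]'
```

```text
clock: 14.4
ee_pos: [0.6413, 0.1277, 0.1012]
ee_rot: [-0.0, 0.756, 0.655, 0.0]
contact_force: [-0.6, -0.0, -1.5]
gripper_width: 0.0165
grip_force: 60.4
clock: 14.7
ee_pos: [0.6414, 0.128, 0.1012]
ee_rot: [0.001, 0.755, 0.655, -0.002]
contact_force: [-1.4, -7.3, -0.2]
gripper_width: 0.0166
grip_force: 60.5
clock: 14.9
ee_pos: [0.6414, 0.1282, 0.1012]
ee_rot: [0.002, 0.755, 0.655, -0.003]
contact_force: [-3.5, -12.4, 1.2]
gripper_width: 0.0166
grip_force: 60.6
```

```bash
python3 -m inch '[1,0,0,0,0, 1,0,0,0,0, 1,0,0,0,0, 1,0,0,0,0, 1,0,0,-0.03,0, 1,0,0,-0.04,0, 1,0,0,-0.04,0, 1,0,0,-0.04,0, 1,0,0,0,0, 1,0,0,0,0]'
python3 - <<'E'
from h import *
c=calibration('wrist');im,d=read_camera('wrist');save('w4.png',im);np.savez('/tmp/wrist',im=im,d=d,**{k:np.array(v) for k,v in c.items()})
plan([.55,-.1,.25],82)
E
```

```text
clock: 15.9
ee_pos: [0.6425, 0.1328, 0.2528]
ee_rot: [0.001, 0.755, 0.655, 0.001]
contact_force: [-0.6, 0.1, -0.9]
gripper_width: 0.0854
grip_force: 0.0
turn -0.002 shift -0.2432 -0.0582 0.0010 | tcp [0.6415 0.1327 0.251 ] yaw 81.9 q6 0.18
```

View pics/w4.png

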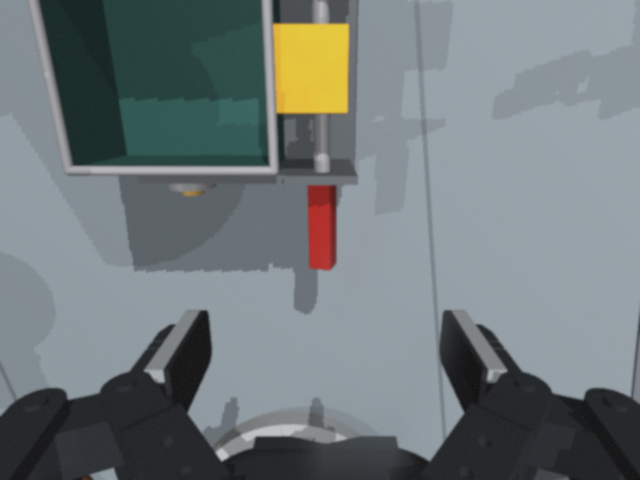

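The rod is home: the handle at (321,185–269) abuts the cheek, and the shaft shows under the tail up to the far cheek. Next, hover over the mould.

```bash
python3 -m inch '[1,-0.0399,-0.0043,0,0, 1,-0.0399,-0.0043,0,0, 1,-0.0399,-0.0043,0,0, 1,-0.0399,-0.0043,0,0, 1,-0.0399,-0.0043,0,0, 1,-0.0399,-0.0043,0,0, 1,-0.0399,-0.0043,0,0, 1,-0.0399,-0.0043,0,0, 1,-0.0399,-0.0043,0,0, 1,0,0,0,0.098]'
python3 -m inch '[1,0,0,0,0, 1,0,0,0,0]'
cat > m.py <<'E'
from h import *
import sys
def look(name):
    c=calibration('wrist');im,d=read_camera('wrist');save(name,im);g=cv2.cvtColor(im,cv2.COLOR_RGB2GRAY);X=cloud(c,d)
    hi=(X[...,2]>.029)&(X[...,2]<.06)&(X[...,0]>.3)
    hi=cv2.morphologyEx(hi.astype(np.uint8),cv2.MORPH_OPEN,np.ones((3,3)))
    n,l,st,ce=cv2.connectedComponentsWithStats(hi)
    for i in range(1,n):
        if 80<st[i,4]<6000:
            P=X[l==i];q=P.mean(0);r=cv2.minAreaRect(P[:,:2].astype(np.float32)*1000)
            print(ce[i].round(0),st[i,4],q.round(4),'zmax %.3f'%P[:,2].max(),np.round(r[1],0))
    return c,im,X
E
python3 - <<'E'
from m import *
w=dict(np.load('/tmp/wrist.npz'));print('handle end/cheek edge',onplane(w,[(321,268)],.089),onplane(w,[(321,180)],.105))
c,im,X=look('w5.png')
g=cv2.cvtColor(im,cv2.COLOR_RGB2GRAY);m=((abs(X[...,2]-.02)<.007)&(g>120)).astype(np.uint8)
cn=max(cv2.findContours(m,cv2.RETR_EXTERNAL,cv2.CHAIN_APPROX_NONE)[0],key=cv2.contourArea)
e=cv2.fitEllipse(cn);print(e,onplane(c,[e[0]],.02))
plan([.5533,-.2172,.25],76.3)
E
```

```text
clock: 16.95
ee_pos: [0.5509, -0.2221, 0.249]
ee_rot: [-0.001, 0.789, 0.614, -0.001]
contact_force: [1.4, -0.3, 0.1]
gripper_width: 0.0857
grip_force: 0.0
clock: 17.15
ee_pos: [0.552, -0.2168, 0.2497]
ee_rot: [-0.002, 0.786, 0.618, -0.0]
contact_force: [0.4, 0.7, 0.2]
gripper_width: 0.0852
grip_force: 0.0
handle end/cheek edge [[0.63395205 0.09578638 0.089     ]] [[0.64436902 0.16599818 0.105     ]]
[329. 119.] 1273 [ 0.5707 -0.1482  0.0349] zmax 0.041 [45. 24.]
[255. 164.] 1132 [ 0.5022 -0.1686  0.0349] zmax 0.041 [24. 45.]
[403. 164.] 1131 [ 0.6222 -0.1979  0.035 ] zmax 0.041 [45. 25.]
[260. 245.] 938 [ 0.4854 -0.2381  0.035 ] zmax 0.040 [45. 25.]
[398. 245.] 928 [ 0.6056 -0.2674  0.035 ] zmax 0.041 [24. 45.]
[329. 281.] 866 [ 0.5371 -0.2873  0.0349] zmax 0.040 [45. 25.]
[335. 435.] 503 [ 0.5026 -0.4577  0.0372] zmax 0.048 [12. 53.]
[549. 475.] 248 [ 0.7145 -0.5637  0.0358] zmax 0.042 [ 7. 39.]
((328.88323974609375, 191.33897399902344), (245.75994873046875, 250.0723876953125), 90.71709442138672) [[ 0.55604839 -0.20868103  0.02      ]]
turn 0.001 shift -0.0004 0.0012 -0.0000 | tcp [ 0.5523 -0.2165  0.25  ] yaw 76.4 q6 -0.32
```

View pics/w5.png

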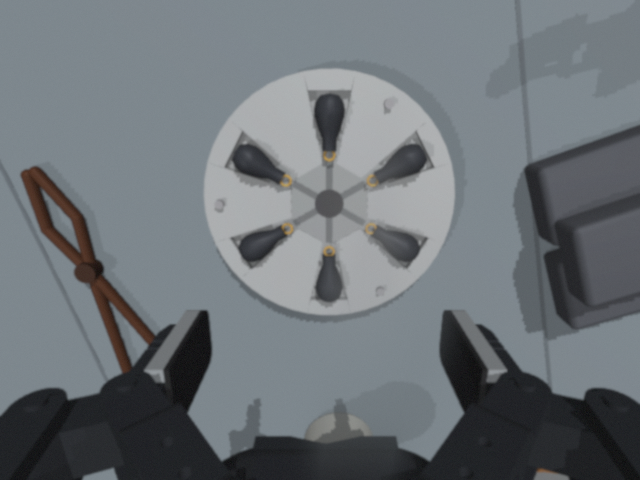

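Wrist view: all six castings sit in their cavities around the hub at (329,203), bellies outwards, none displaced. Take the nearest-aligned one at (329,119) first.

```bash
python3 -m inch '[0.7,0.0396,0.001,0.02,0, 0.7,0.0396,0.001,0.04,0, 0.7,0,0,0.045,0, 0.7,0,0,0.045,0, 0.7,0,0,0.03,0, 0.7,0,0,0.015,0, 0.7,0,0,0.0105,0, 0.7,0,0,0,0]'
python3 -m inch '[0,0,0,0,0, 0,0,0,0,0, 0,0,0,0,0, 0,0,0,0,0, 0,0,0,0,0, 0,0,0,0,0]'
python3 -m inch '[0,0,0,-0.02,0, 0,0,0,-0.03,0, 0,0,0,-0.04,0, 0,0,0,-0.04,0, 0,0,0,-0.04,0, 0,0,0,0,0]'
python3 - <<'E'
from h import *
def bin(x,y,z,yaw):
    a=np.radians(-8);plan([.5604+x*np.cos(a)-y*np.sin(a),.2463+x*np.sin(a)+y*np.cos(a),z],yaw)
bin(-.02,.028,.21,82)
E
```

```text
clock: 18.0
ee_pos: [0.5723, -0.145, 0.0496]
ee_rot: [-0.0, 0.787, 0.618, -0.0]
contact_force: [0.0, -0.1, 0.1]
gripper_width: 0.0598
grip_force: 0.0
clock: 18.6
ee_pos: [0.5733, -0.1459, 0.0519]
ee_rot: [0.001, 0.787, 0.617, 0.001]
contact_force: [-0.4, 0.3, 6.6]
gripper_width: 0.0205
grip_force: 57.9
clock: 19.2
ee_pos: [0.5756, -0.1469, 0.2265]
ee_rot: [0.006, 0.787, 0.617, 0.003]
contact_force: [0.9, -0.8, -0.4]
gripper_width: 0.0203
grip_force: 57.6
turn -0.101 shift 0.4153 -0.0898 0.0165 | tcp [ 0.5756 -0.1469  0.2265] yaw 76.2 q6 -0.20
```

```bash
python3 -m inch '[0,0,0,0,-0.05, 0,0,0,0,-0.05, 0,0.02,-0.0045,0,0, 0,0.035,-0.0075,0,0, 0,0.036,-0.0078,0,0, 0,0.036,-0.0078,0,0, 0,0.036,-0.0078,0,0, 0,0.036,-0.0078,0,0, 0,0.036,-0.0078,0,0, 0,0.036,-0.0078,0,0]'
python3 -m inch '[0,0.036,-0.0078,0,0, 0,0.036,-0.0078,0,0, 0,0.036,-0.0078,0,0, 0,0.025,-0.005,0,0, 0,0.011,-0.002,0,0, 0,0,0,0,0, 0,0,0,0,0]'
cat >> h.py <<'E'
def binp(x,y,z,yaw):
    a=np.radians(-8);plan([.5604+x*np.cos(a)-y*np.sin(a),.2463+x*np.sin(a)+y*np.cos(a),z],yaw)
E
python3 -c "
from h import *
binp(-.02,.028,.105,82)"
```

```text
clock: 20.2
ee_pos: [0.5509, 0.1324, 0.2192]
ee_rot: [-0.001, 0.755, 0.656, -0.001]
contact_force: [0.7, -0.7, -1.5]
gripper_width: 0.0205
grip_force: 57.6
clock: 20.9
ee_pos: [0.5419, 0.277, 0.2196]
ee_rot: [0.0, 0.755, 0.656, -0.001]
contact_force: [-0.1, 0.3, -1.7]
gripper_width: 0.0202
grip_force: 57.6
turn -0.001 shift 0.0002 0.0026 0.1146 | tcp [0.5419 0.277  0.2196] yaw 81.9 q6 0.43
```

```bash
python3 -m inch '[0,0,0.0026,0.03,0, 0,0,0,0.03,0, 0,0,0,0.03,0, 0,0,0,0.0246,0, 0,0,0,0,0, 0.45,0,0,0,0, 0.45,0,0,0,0, 0.45,0,0,0,0, 0.45,0,0,-0.02,0, 0.45,0,0,-0.03,0]'
python3 -m inch '[0.7,0,0,-0.03,0, 0.7,0,0,-0.03,0, 0.7,-0.02,0.0026,0,0, 0.7,-0.038,0.0049,0,0, 0.7,-0.038,0.0049,0,0, 0.7,-0.038,0.0049,0,0, 0.7,-0.038,0.0049,0,0, 0.7,-0.038,0.0049,0,0, 0.7,-0.038,0.0049,0,0, 0.7,-0.038,0.0049,0,0]'
python3 -m inch '[0.7,-0.038,0.0049,0,0, 0.7,-0.038,0.0049,0,0, 0.7,-0.038,0.0049,0,0, 0.7,-0.038,0.0049,0,0, 0.7,-0.034,0.004,0,0, 0.7,-0.018,0.0024,0,0, 0.7,0,0,0,0.098, 0.7,0,0,0,0, 0.7,0,0,0,0]'
python3 - <<'E'
from m import *
look('w6.png')
plan([.5351,-.2957,.0445],76.4)
E
```

```text
clock: 21.9
ee_pos: [0.5439, 0.2773, 0.1558]
ee_rot: [-0.0, 0.755, 0.656, -0.001]
contact_force: [1.1, 0.4, 0.2]
gripper_width: 0.0381
grip_force: 0.0
clock: 22.9
ee_pos: [0.5415, -0.0123, 0.2172]
ee_rot: [0.001, 0.755, 0.656, 0.001]
contact_force: [0.1, -0.2, 0.6]
gripper_width: 0.06
grip_force: 0.0
clock: 23.8
ee_pos: [0.5384, -0.2156, 0.2161]
ee_rot: [0.0, 0.785, 0.619, 0.0]
contact_force: [-1.1, 0.0, 0.8]
gripper_width: 0.0601
grip_force: 0.0
[264. 167.] 1393 [ 0.5021 -0.1686  0.035 ] zmax 0.041 [25. 45.]
[428. 167.] 1422 [ 0.622  -0.1974  0.035 ] zmax 0.041 [46. 25.]
[268. 255.] 1135 [ 0.4852 -0.2377  0.0349] zmax 0.041 [45. 25.]
[421. 255.] 1130 [ 0.6052 -0.2669  0.0349] zmax 0.041 [24. 45.]
[344. 295.] 1039 [ 0.5368 -0.2869  0.0349] zmax 0.041 [45. 24.]
turn 0.002 shift -0.0788 0.0157 0.1715 | tcp [ 0.5384 -0.2154  0.216 ] yaw 76.5 q6 -0.34
```

```bash
python3 -m inch '[0.7,-0.0394,0.0078,0,0, 0.7,-0.0394,0.0079,0,0, 0.7,0,0,0.035,0, 0.7,0,0,0.035,0, 0.7,0,0,0.035,0, 0.7,0,0,0.03,0, 0.7,0,0,0.016,0, 0.7,0,0,0.01,0, 0.7,0,0,0,0]'
python3 -c "
from h import *
plan([.5351,-.2957,.0445],76.4)"
```

```text
clock: 24.75
ee_pos: [0.535, -0.296, 0.0539]
ee_rot: [-0.001, 0.786, 0.618, -0.0]
contact_force: [-1.1, 0.8, -0.5]
gripper_width: 0.0599
grip_force: 0.0
turn -0.000 shift 0.0004 0.0001 0.0094 | tcp [ 0.535  -0.296   0.0539] yaw 76.4 q6 -0.45
```

```bash
python3 -m inch '[0.7,0,0,0.006,0, 0.7,0,0,0.003,0, 0.7,0,0,0,0]'
python3 -m inch '[0,0,0,0,0, 0,0,0,0,0, 0,0,0,0,0, 0,0,0,0,0, 0,0,0,0,0, 0,0,0,0,0]'
```

```text
clock: 25.05
ee_pos: [0.5353, -0.2968, 0.0461]
ee_rot: [0.0, 0.786, 0.618, 0.0]
contact_force: [-0.2, 0.2, -0.3]
gripper_width: 0.0598
grip_force: 0.0
clock: 25.65
ee_pos: [0.5353, -0.2969, 0.0461]
ee_rot: [0.001, 0.786, 0.618, 0.0]
contact_force: [-1.0, -0.0, 5.9]
gripper_width: 0.0224
grip_force: 58.9
```

```bash
python3 -m inch '[0,0,0,-0.015,0, 0,0,0,-0.03,0, 0,0,0,-0.035,0, 0,0,0,-0.035,0, 0,0,0,-0.035,0, 0,0,0,-0.02,0, 0,0,0,0,-0.05, 0,0,0,0,-0.05, 0,0,0,0,0]'
python3 -c "
from h import *
binp(.02,-.028,.105,82)"
```

```text
clock: 26.55
ee_pos: [0.5346, -0.2962, 0.216]
ee_rot: [-0.0, 0.754, 0.656, 0.0]
contact_force: [-0.2, -0.9, -0.9]
gripper_width: 0.0221
grip_force: 59.3
turn 0.001 shift 0.5128 -0.0300 0.1110 | tcp [ 0.5346 -0.2962  0.216 ] yaw 82.1 q6 -0.55
```

```bash
python3 -m inch '[0,0.02,-0.002,0,0, 0,0.038,-0.0022,0,0, 0,0.038,-0.0022,0,0, 0,0.038,-0.0022,0,0, 0,0.038,-0.0022,0,0, 0,0.038,-0.0022,0,0, 0,0.038,-0.0022,0,0, 0,0.038,-0.0022,0,0, 0,0.038,-0.0022,0,0, 0,0.038,-0.0022,0,0]'
python3 -m inch '[0,0.038,-0.0022,0,0, 0,0.038,-0.0022,0,0, 0,0.038,-0.0022,0,0, 0,0.025,-0.001,0,0, 0,0.0118,0,0,0, 0,0,0,0,0, 0,0,0,0,0]'
python3 -c "
from h import *
binp(.02,-.028,.105,82)"
```

```text
clock: 27.55
ee_pos: [0.5622, 0.0676, 0.2154]
ee_rot: [-0.001, 0.754, 0.656, -0.0]
contact_force: [0.1, -0.7, -0.8]
gripper_width: 0.0221
grip_force: 59.3
clock: 28.25
ee_pos: [0.576, 0.2147, 0.2153]
ee_rot: [-0.0, 0.754, 0.656, -0.001]
contact_force: [0.0, -0.7, -2.1]
gripper_width: 0.0222
grip_force: 59.3
turn 0.001 shift 0.0011 0.0001 0.1103 | tcp [0.576  0.2147 0.2153] yaw 82.1 q6 0.31
```

```bash
python3 -m inch '[0,0,0,0.03,0, 0,0,0,0.03,0, 0,0,0,0.03,0, 0,0,0,0.02,0, 0,0,0,0,0, 0.45,0,0,0,0, 0.45,0,0,0,0, 0.45,0,0,0,0, 0.45,0,0,-0.02,0, 0.45,0,0,-0.03,0]'
python3 -m inch '[0.7,0,0,-0.03,0, 0.7,0,0,-0.03,0, 0.7,-0.0362,0.0101,0,0, 0.7,-0.0362,0.0101,0,0, 0.7,-0.0362,0.0101,0,0, 0.7,-0.0362,0.0101,0,0, 0.7,-0.0362,0.0101,0,0, 0.7,-0.0362,0.0101,0,0, 0.7,-0.0362,0.0101,0,0, 0.7,-0.0362,0.0101,0,0]'
python3 -m inch '[0.7,-0.0362,0.0101,0,0, 0.7,-0.0362,0.0101,0,0, 0.7,-0.0362,0.0101,0,0]'
python3 -m inch '[0.7,0,0,0,0.143, 0.7,0,0,0,0.143, 0.7,0,0,0,0.143, 0.7,0,0,0,0.143, 0.7,0,0,0,0.143, 0.7,0,0,0,0.143, 0.7,0,0,0,0.143, 0.7,0,0,0,0.143, 0.7,0,0,0,0, 0.7,0,0,0,0]'
python3 - <<'E'
from m import *
look('w7.png')
plan([.6306,-.1953,.0445],16.4)
E
```

```text
clock: 29.25
ee_pos: [0.5758, 0.2151, 0.1557]
ee_rot: [-0.001, 0.754, 0.656, -0.001]
contact_force: [-0.7, 0.5, -0.0]
gripper_width: 0.0387
grip_force: 0.0
clock: 30.25
ee_pos: [0.6172, -0.0843, 0.2172]
ee_rot: [0.001, 0.754, 0.657, 0.001]
contact_force: [1.1, -0.1, 0.4]
gripper_width: 0.0595
grip_force: 0.0
clock: 30.55
ee_pos: [0.6321, -0.196, 0.2172]
ee_rot: [0.001, 0.754, 0.656, 0.0]
contact_force: [-0.1, -0.1, -0.6]
gripper_width: 0.0596
grip_force: 0.0
clock: 31.55
ee_pos: [0.6319, -0.1945, 0.2166]
ee_rot: [0.0, 0.989, 0.145, 0.001]
contact_force: [-1.2, -0.6, -0.0]
gripper_width: 0.0597
grip_force: 0.0
[625. 101.] 1973 [ 0.7714 -0.3743  0.0354] zmax 0.038 [31. 65.]
[328. 224.] 1217 [ 0.6245 -0.1982  0.0349] zmax 0.041 [45. 25.]
[403. 266.] 1089 [ 0.6076 -0.2675  0.035 ] zmax 0.041 [24. 45.]
[263. 340.] 609 [ 0.5074 -0.1743  0.0343] zmax 0.040 [21. 38.]
[326. 376.] 848 [ 0.4875 -0.2385  0.0347] zmax 0.040 [45. 23.]
[613. 408.] 791 [ 0.5365 -0.4892  0.0439] zmax 0.060 [ 8. 47.]
turn 0.005 shift -0.0015 0.0005 0.1719 | tcp [ 0.6319 -0.1944  0.2164] yaw 16.7 q6 0.81
```

```bash
python3 -m inch '[0.7,0,0.001,0.03,0, 0.7,0,0,0.035,0, 0.7,0,0,0.035,0, 0.7,0,0,0.03,0, 0.7,0,0,0.016,0, 0.7,0,0,0.013,0, 0.7,0,0,0.008,0, 0.7,0,0,0.004,0, 0.7,0,0,0,0]'
python3 -m inch '[0,0,0,0,0, 0,0,0,0,0, 0,0,0,0,0, 0,0,0,0,0, 0,0,0,0,0, 0,0,0,0,0]'
python3 -m inch '[0,0,0,-0.015,0, 0,0,0,-0.03,0, 0,0,0,-0.035,0, 0,0,0,-0.035,0, 0,0,0,-0.035,0, 0,0,0,-0.02,0, 0,0,0,0,0]'
python3 -m inch '[0,0,0,0,-0.143, 0,0,0,0,-0.143, 0,0,0,0,-0.143, 0,0,0,0,-0.143, 0,0,0,0,-0.143, 0,0,0,0,-0.143, 0,0,0,0,-0.143, 0,0,0,0,-0.143, 0,0,0,0,0]'
python3 -c "
from h import *
binp(.02,.028,.105,82)"
```

```text
clock: 32.5
ee_pos: [0.6324, -0.1956, 0.045]
ee_rot: [0.0, 0.99, 0.144, 0.0]
contact_force: [0.2, 0.3, -0.2]
gripper_width: 0.0597
grip_force: 0.0
clock: 33.1
ee_pos: [0.6326, -0.1955, 0.0457]
ee_rot: [0.0, 0.99, 0.144, 0.001]
contact_force: [0.0, 1.9, 5.4]
gripper_width: 0.0224
grip_force: 58.8
clock: 33.8
ee_pos: [0.6338, -0.1963, 0.219]
ee_rot: [0.002, 0.99, 0.144, 0.003]
contact_force: [0.6, 0.2, -1.3]
gripper_width: 0.022
grip_force: 59.3
clock: 34.7
ee_pos: [0.6309, -0.1949, 0.2126]
ee_rot: [-0.002, 0.754, 0.656, -0.001]
contact_force: [0.3, 0.8, -2.4]
gripper_width: 0.0223
grip_force: 59.3
turn 0.001 shift 0.4551 -0.1112 0.1076 | tcp [ 0.6309 -0.1949  0.2126] yaw 82.0 q6 -0.33
```

```bash
python3 -m inch '[0,0.02,-0.0085,0,0, 0,0.037,-0.0085,0,0, 0,0.037,-0.0085,0,0, 0,0.037,-0.0085,0,0, 0,0.037,-0.0085,0,0, 0,0.037,-0.0085,0,0, 0,0.037,-0.0085,0,0, 0,0.037,-0.0085,0,0, 0,0.037,-0.0085,0,0, 0,0.037,-0.0085,0,0]'
python3 -m inch '[0,0.037,-0.0085,0,0, 0,0.037,-0.0085,0,0, 0,0.028,-0.009,0,0, 0,0,0,0,0, 0,0,0,0,0]'
python3 - <<'E'
from h import *
binp(.02,.028,.105,82)
im,d=read_camera('top');save('t2.png',cv2.resize(im[130:290,170:470],None,fx=2.6,fy=2.6,interpolation=cv2.INTER_CUBIC))
im,d=read_camera('wrist');save('w8.png',im)
E
```

```text
clock: 35.7
ee_pos: [0.5956, 0.1674, 0.2135]
ee_rot: [-0.001, 0.756, 0.655, -0.001]
contact_force: [0.9, -0.7, -1.7]
gripper_width: 0.0223
grip_force: 59.3
clock: 36.2
ee_pos: [0.584, 0.271, 0.2135]
ee_rot: [-0.0, 0.754, 0.656, -0.001]
contact_force: [-0.7, -0.3, -1.7]
gripper_width: 0.0218
grip_force: 59.3
turn 0.001 shift 0.0002 0.0001 0.1085 | tcp [0.584  0.271  0.2135] yaw 82.1 q6 0.40
```

View pics/w8.png

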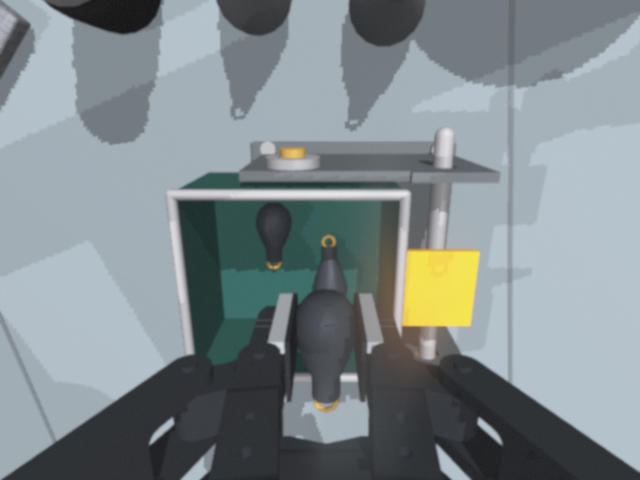

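Two castings lie in the bin at (273,235) and (328,270), the third is in the fingers, and the rod nose sticks out past the far cheek at (444,145). Release, then fetch the fourth.

```bash
python3 -m inch '[0,0,0,0.03,0, 0,0,0,0.03,0, 0,0,0,0.03,0, 0,0,0,0.018,0, 0,0,0,0,0, 0.45,0,0,0,0, 0.45,0,0,0,0, 0.45,0,0,0,0, 0.45,0,0,-0.02,0, 0.45,0,0,-0.03,0]'
python3 -m inch '[0.7,0,0,-0.03,0, 0.7,0,0,-0.03,0, 0.7,-0.0372,-0.0025,0,0, 0.7,-0.0372,-0.0025,0,0, 0.7,-0.0372,-0.0025,0,0, 0.7,-0.0372,-0.0025,0,0, 0.7,-0.0372,-0.0025,0,0, 0.7,-0.0372,-0.0025,0,0, 0.7,-0.0372,-0.0025,0,0, 0.7,-0.0372,-0.0025,0,0]'
python3 -m inch '[0.7,-0.0372,-0.0025,0,0, 0.7,-0.0372,-0.0025,0,0, 0.7,-0.0372,-0.0025,0,0, 0.7,-0.0372,-0.0025,0,0, 0.7,-0.0372,-0.0025,0,0, 0.7,-0.0372,-0.0025,0,0]'
python3 -m inch '[0.7,0,0,0,0.143, 0.7,0,0,0,0.143, 0.7,0,0,0,0.143, 0.7,0,0,0,0.143, 0.7,0,0,0,0.143, 0.7,0,0,0,0.143, 0.7,0,0,0,0.143, 0.7,0,0,0,0.143, 0.7,0,0,0,0, 0.7,0,0,0,0]'
python3 - <<'E'
from m import *
look('w9.png')
plan([.4772,-.2405,.0445],16.4)
E
```

```text
clock: 37.3
ee_pos: [0.584, 0.2703, 0.1565]
ee_rot: [-0.001, 0.754, 0.656, -0.001]
contact_force: [0.3, -0.1, -0.6]
gripper_width: 0.0384
grip_force: 0.0
clock: 38.3
ee_pos: [0.5241, -0.0229, 0.2181]
ee_rot: [0.001, 0.754, 0.657, 0.001]
contact_force: [0.2, 0.4, 0.7]
gripper_width: 0.0598
grip_force: 0.0
clock: 38.9
ee_pos: [0.4783, -0.2422, 0.218]
ee_rot: [0.001, 0.754, 0.656, 0.0]
contact_force: [0.5, 0.3, -0.1]
gripper_width: 0.0601
grip_force: 0.0
clock: 39.9
ee_pos: [0.4786, -0.2406, 0.2175]
ee_rot: [0.001, 0.989, 0.145, 0.001]
contact_force: [0.4, -0.3, 0.3]
gripper_width: 0.0595
grip_force: 0.0
[416.  55.] 1817 [ 0.6054 -0.2683  0.035 ] zmax 0.041 [25. 45.]
[245. 159.] 1389 [ 0.5017 -0.17    0.0349] zmax 0.041 [25. 45.]
[326. 205.] 1258 [ 0.4854 -0.2391  0.0349] zmax 0.041 [45. 24.]
[602. 266.] 2472 [ 0.5023 -0.4606  0.0448] zmax 0.060 [32. 76.]
[636. 322.] 171 [ 0.4656 -0.5123  0.0431] zmax 0.060 [ 3. 24.]
turn 0.005 shift -0.0013 -0.0004 0.1728 | tcp [ 0.4785 -0.2405  0.2173] yaw 16.7 q6 0.61
```

```bash
python3 -m inch '[0.7,-0.001,0,0.03,0, 0.7,0,0,0.035,0, 0.7,0,0,0.035,0, 0.7,0,0,0.03,0, 0.7,0,0,0.016,0, 0.7,0,0,0.013,0, 0.7,0,0,0.009,0, 0.7,0,0,0.004,0, 0.7,0,0,0,0]'
python3 -m inch '[0,0,0,0,0, 0,0,0,0,0, 0,0,0,0,0, 0,0,0,0,0, 0,0,0,0,0, 0,0,0,0,0]'
python3 -m inch '[0,0,0,-0.015,0, 0,0,0,-0.03,0, 0,0,0,-0.035,0, 0,0,0,-0.035,0, 0,0,0,-0.035,0, 0,0,0,-0.02,0, 0,0,0,0,0]'
python3 -m inch '[0,0,0,0,-0.143, 0,0,0,0,-0.143, 0,0,0,0,-0.143, 0,0,0,0,-0.143, 0,0,0,0,-0.143, 0,0,0,0,-0.143, 0,0,0,0,-0.143, 0,0,0,0,-0.143, 0,0,0,0,0]'
python3 -c "
from h import *
binp(-.02,-.028,.105,82)"
```

```text
clock: 40.85
ee_pos: [0.4775, -0.2408, 0.0447]
ee_rot: [0.0, 0.99, 0.144, 0.0]
contact_force: [0.0, -0.2, 0.3]
gripper_width: 0.0594
grip_force: 0.0
clock: 41.45
ee_pos: [0.4777, -0.2408, 0.0455]
ee_rot: [0.0, 0.99, 0.144, 0.0]
contact_force: [0.1, 1.4, 7.1]
gripper_width: 0.0222
grip_force: 58.7
clock: 42.15
ee_pos: [0.4787, -0.2417, 0.2175]
ee_rot: [0.003, 0.99, 0.144, 0.002]
contact_force: [0.6, -0.5, -0.8]
gripper_width: 0.022
grip_force: 59.4
clock: 43.05
ee_pos: [0.4764, -0.24, 0.2127]
ee_rot: [-0.002, 0.754, 0.656, -0.0]
contact_force: [0.1, -0.3, -1.8]
gripper_width: 0.0223
grip_force: 59.4
turn 0.001 shift 0.4653 -0.0045 0.1077 | tcp [ 0.4764 -0.24    0.2127] yaw 82.0 q6 -0.54
```

```bash
python3 -m inch '[0,0.02,0,0,0, 0,0.038,-0.0004,0,0, 0,0.038,-0.0004,0,0, 0,0.038,-0.0004,0,0, 0,0.038,-0.0004,0,0, 0,0.038,-0.0004,0,0, 0,0.038,-0.0004,0,0, 0,0.038,-0.0004,0,0, 0,0.038,-0.0004,0,0, 0,0.038,-0.0004,0,0]'
python3 -m inch '[0,0.038,-0.0004,0,0, 0,0.038,-0.0004,0,0, 0,0.027,0,0,0, 0,0,0,0,0, 0,0,0,0,0]'
python3 -c "
from h import *
binp(-.02,-.028,.105,82)"
```

```text
clock: 44.05
ee_pos: [0.5231, 0.1199, 0.2134]
ee_rot: [-0.001, 0.755, 0.655, -0.001]
contact_force: [0.6, 0.2, -0.9]
gripper_width: 0.0221
grip_force: 59.4
clock: 44.55
ee_pos: [0.5363, 0.2207, 0.2133]
ee_rot: [-0.0, 0.754, 0.656, -0.001]
contact_force: [-0.1, 0.0, -1.8]
gripper_width: 0.0226
grip_force: 59.4
turn 0.001 shift 0.0007 0.0003 0.1083 | tcp [0.5363 0.2207 0.2133] yaw 82.0 q6 0.34
```

```bash
python3 -m inch '[0,0,0,0.03,0, 0,0,0,0.03,0, 0,0,0,0.03,0, 0,0,0,0.018,0, 0,0,0,0,0, 0.45,0,0,0,0, 0.45,0,0,0,0, 0.45,0,0,0,0, 0.45,0,0,-0.02,0, 0.45,0,0,-0.03,0]'
python3 -m inch '[0.7,0,0,-0.03,0, 0.7,0,0,-0.03,0, 0.7,-0.035,0.0012,0,0, 0.7,-0.035,0.0012,0,0, 0.7,-0.035,0.0012,0,0, 0.7,-0.035,0.0012,0,0, 0.7,-0.035,0.0012,0,0, 0.7,-0.035,0.0012,0,0, 0.7,-0.035,0.0012,0,0, 0.7,-0.035,0.0012,0,0]'
python3 -m inch '[0.7,-0.035,0.0012,0,0, 0.7,-0.035,0.0012,0,0, 0.7,-0.035,0.0012,0,0, 0.7,0,0,0,-0.1356, 0.7,0,0,0,-0.1356, 0.7,0,0,0,-0.1356, 0.7,0,0,0,-0.1356, 0.7,0,0,0,-0.1356, 0.7,0,0,0,-0.1356, 0.7,0,0,0,-0.1356]'
python3 -m inch '[0.7,0,0,0,0, 0.7,0,0,0,0]'
python3 - <<'E'
from m import *
look('w10.png')
plan([.4960,-.1627,.0445],136.4)
E
```

```text
clock: 45.55
ee_pos: [0.5364, 0.2202, 0.1567]
ee_rot: [-0.001, 0.754, 0.656, -0.001]
contact_force: [-0.1, -0.6, -0.4]
gripper_width: 0.0384
grip_force: 0.0
clock: 46.55
ee_pos: [0.5081, -0.0596, 0.2179]
ee_rot: [0.001, 0.754, 0.656, 0.001]
contact_force: [-0.3, 0.4, 0.1]
gripper_width: 0.0596
grip_force: 0.0
clock: 47.55
ee_pos: [0.4975, -0.1628, 0.2179]
ee_rot: [0.001, 0.368, 0.93, -0.0]
contact_force: [-0.7, -0.5, -0.3]
gripper_width: 0.0598
grip_force: 0.0
clock: 47.75
ee_pos: [0.4973, -0.1627, 0.2174]
ee_rot: [0.001, 0.372, 0.928, -0.0]
contact_force: [-0.1, -0.5, 0.8]
gripper_width: 0.0601
grip_force: 0.0
[323. 220.] 1215 [ 0.4999 -0.1676  0.0349] zmax 0.041 [24. 46.]
[323. 373.] 862 [ 0.6033 -0.2663  0.0346] zmax 0.040 [25. 45.]
[ 10. 440.] 237 [ 0.4513 -0.5283  0.0363] zmax 0.045 [18.  9.]
[487. 471.] 538 [ 0.7957 -0.2279  0.0342] zmax 0.037 [48. 22.]
turn -0.002 shift 0.0009 -0.0009 0.1727 | tcp [ 0.4973 -0.1627  0.2172] yaw 136.3 q6 -1.34
```

```bash
python3 -m inch '[0.7,0.002,-0.001,0.03,0, 0.7,0,0,0.035,0, 0.7,0,0,0.035,0, 0.7,0,0,0.03,0, 0.7,0,0,0.016,0, 0.7,0,0,0.013,0, 0.7,0,0,0.009,0, 0.7,0,0,0.004,0, 0.7,0,0,0,0]'
python3 -m inch '[0,0,0,0,0, 0,0,0,0,0, 0,0,0,0,0, 0,0,0,0,0, 0,0,0,0,0, 0,0,0,0,0]'
python3 -m inch '[0,0,0,-0.015,0, 0,0,0,-0.03,0, 0,0,0,-0.035,0, 0,0,0,-0.035,0, 0,0,0,-0.035,0, 0,0,0,-0.02,0, 0,0,0,0,0]'
python3 -m inch '[0,0,0,0,0.1356, 0,0,0,0,0.1356, 0,0,0,0,0.1356, 0,0,0,0,0.1356, 0,0,0,0,0.1356, 0,0,0,0,0.1356, 0,0,0,0,0.1356, 0,0,0,0,0]'
python3 -c "
from h import *
binp(0,.028,.115,82)"
```

```text
clock: 48.7
ee_pos: [0.4951, -0.1621, 0.0446]
ee_rot: [0.0, 0.371, 0.929, -0.0]
contact_force: [-0.4, 0.4, -0.1]
gripper_width: 0.06
grip_force: 0.0
clock: 49.3
ee_pos: [0.4955, -0.1621, 0.0454]
ee_rot: [0.001, 0.371, 0.929, -0.0]
contact_force: [-0.0, 0.7, 6.4]
gripper_width: 0.0219
grip_force: 58.7
clock: 50.0
ee_pos: [0.4964, -0.1628, 0.2173]
ee_rot: [0.003, 0.371, 0.929, -0.001]
contact_force: [-0.1, -0.1, -0.2]
gripper_width: 0.0223
grip_force: 59.4
clock: 50.8
ee_pos: [0.4939, -0.1614, 0.2127]
ee_rot: [-0.002, 0.754, 0.657, -0.001]
contact_force: [-0.1, -0.0, -1.6]
gripper_width: 0.0223
grip_force: 59.4
turn 0.001 shift 0.4410 0.0091 0.0977 | tcp [ 0.4939 -0.1614  0.2127] yaw 82.1 q6 -0.39
```

```bash
python3 -m inch '[0,0.02,0.0008,0,0, 0,0.036,0.0008,0,0, 0,0.036,0.0008,0,0, 0,0.036,0.0008,0,0, 0,0.036,0.0008,0,0, 0,0.036,0.0008,0,0, 0,0.036,0.0008,0,0, 0,0.036,0.0008,0,0, 0,0.036,0.0008,0,0, 0,0.036,0.0008,0,0]'
python3 -m inch '[0,0.036,0.0008,0,0, 0,0.036,0,0,0, 0,0.025,0,0,0, 0,0,0,0,0, 0,0,0,0,0]'
python3 - <<'E'
from h import *
binp(0,.028,.115,82)
im,d=read_camera('wrist');save('w11.png',im)
E
```

```text
clock: 51.8
ee_pos: [0.5497, 0.179, 0.2132]
ee_rot: [-0.001, 0.753, 0.658, -0.001]
contact_force: [0.3, -0.3, -2.2]
gripper_width: 0.0223
grip_force: 59.4
clock: 52.3
ee_pos: [0.5636, 0.2737, 0.213]
ee_rot: [-0.0, 0.753, 0.658, -0.001]
contact_force: [0.6, 0.2, -1.2]
gripper_width: 0.0223
grip_force: 59.4
turn 0.005 shift 0.0005 0.0006 0.0980 | tcp [0.5636 0.2737 0.213 ] yaw 82.3 q6 0.41
```

View pics/w11.png

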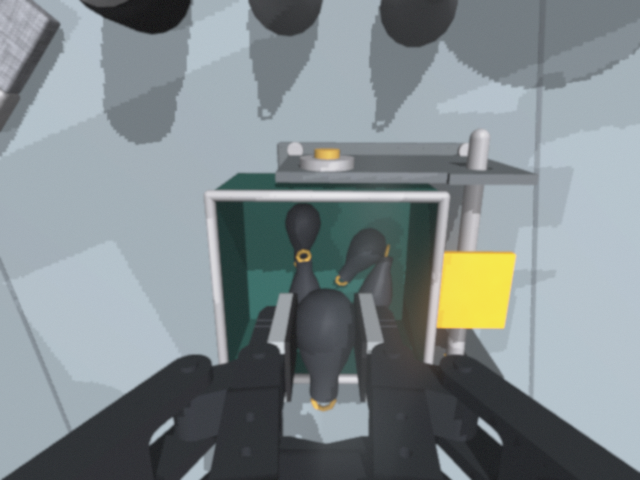

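Four castings are in the bin at (303,225), (365,245), (380,290) and (303,290), and the fifth is in the fingers. Release, then fetch the sixth.

```bash
python3 -m inch '[0,0,0,0.03,0, 0,0,0,0.03,0, 0,0,0,0.025,0, 0,0,0,0.013,0, 0,0,0,0,0, 0.45,0,0,0,0, 0.45,0,0,0,0, 0.45,0,0,0,0, 0.45,0,0,-0.02,0, 0.45,0,0,-0.03,0]'
python3 -m inch '[0.7,0,0,-0.025,0, 0.7,0,0,-0.025,0, 0.7,-0.0382,0.0086,0,0, 0.7,-0.0382,0.0086,0,0, 0.7,-0.0382,0.0086,0,0, 0.7,-0.0382,0.0086,0,0, 0.7,-0.0382,0.0086,0,0, 0.7,-0.0382,0.0086,0,0, 0.7,-0.0382,0.0086,0,0, 0.7,-0.0382,0.0086,0,0]'
python3 -m inch '[0.7,-0.0382,0.0086,0,0, 0.7,-0.0382,0.0086,0,0, 0.7,-0.0382,0.0086,0,0, 0.7,-0.0382,0.0086,0,0, 0.7,-0.0382,0.0086,0,0, 0.7,-0.0382,0.0086,0,0, 0.7,0,0,0,-0.1356, 0.7,0,0,0,-0.1356, 0.7,0,0,0,-0.1356, 0.7,0,0,0,-0.1356]'
python3 -m inch '[0.7,0,0,0,-0.1356, 0.7,0,0,0,-0.1356, 0.7,0,0,0,-0.1356, 0.7,0,0,0,0, 0.7,0,0,0,0]'
python3 - <<'E'
from m import *
look('w12.png')
plan([.6118,-.2731,.0445],136.4)
E
```

```text
clock: 53.35
ee_pos: [0.5636, 0.2733, 0.1664]
ee_rot: [-0.001, 0.754, 0.657, -0.001]
contact_force: [0.6, 0.4, 0.1]
gripper_width: 0.0384
grip_force: 0.0
clock: 54.35
ee_pos: [0.5909, -0.0402, 0.218]
ee_rot: [0.001, 0.754, 0.657, 0.001]
contact_force: [0.5, 0.1, -0.2]
gripper_width: 0.0596
grip_force: 0.0
clock: 55.35
ee_pos: [0.6102, -0.2731, 0.2178]
ee_rot: [0.001, 0.549, 0.836, 0.0]
contact_force: [0.4, -0.3, -0.2]
gripper_width: 0.0596
grip_force: 0.0
clock: 55.85
ee_pos: [0.6102, -0.2728, 0.2174]
ee_rot: [0.001, 0.372, 0.928, -0.0]
contact_force: [0.2, 0.5, -0.9]
gripper_width: 0.0597
grip_force: 0.0
[325. 205.] 1249 [ 0.6049 -0.2679  0.035 ] zmax 0.041 [24. 45.]
[ 60. 282.] 2639 [ 0.5038 -0.4622  0.0452] zmax 0.060 [35. 80.]
[ 18. 335.] 1309 [ 0.5068 -0.5292  0.0434] zmax 0.060 [54. 14.]
[377. 400.] 2878 [ 0.7698 -0.3604  0.0378] zmax 0.060 [84. 87.]
[  8. 441.] 375 [ 0.5635 -0.6457  0.032 ] zmax 0.040 [33. 19.]
[154. 468.] 939 [ 0.6766 -0.5608  0.0437] zmax 0.051 [42. 21.]
turn -0.001 shift -0.0014 0.0009 0.1727 | tcp [ 0.6102 -0.2727  0.2172] yaw 136.3 q6 -1.40
```

```bash
python3 -m inch '[0.7,-0.001,0,0.03,0, 0.7,0,0,0.035,0, 0.7,0,0,0.035,0, 0.7,0,0,0.03,0, 0.7,0,0,0.016,0, 0.7,0,0,0.013,0, 0.7,0,0,0.009,0, 0.7,0,0,0.004,0, 0.7,0,0,0,0]'
python3 -m inch '[0,0,0,0,0, 0,0,0,0,0, 0,0,0,0,0, 0,0,0,0,0, 0,0,0,0,0, 0,0,0,0,0]'
python3 -m inch '[0,0,0,-0.015,0, 0,0,0,-0.03,0, 0,0,0,-0.035,0, 0,0,0,-0.035,0, 0,0,0,-0.035,0, 0,0,0,-0.02,0, 0,0,0,0,0]'
python3 -m inch '[0,0,0,0,0.1356, 0,0,0,0,0.1356, 0,0,0,0,0.1356, 0,0,0,0,0.1356, 0,0,0,0,0.1356, 0,0,0,0,0.1356, 0,0,0,0,0.1356, 0,0,0,0,0]'
python3 -c "
from h import *
binp(0,-.028,.12,82)"
```

```text
clock: 56.8
ee_pos: [0.611, -0.2736, 0.0449]
ee_rot: [0.0, 0.371, 0.929, -0.0]
contact_force: [0.5, 0.3, -0.2]
gripper_width: 0.06
grip_force: 0.0
clock: 57.4
ee_pos: [0.6115, -0.2737, 0.0457]
ee_rot: [0.001, 0.371, 0.929, -0.0]
contact_force: [0.2, 1.0, 5.8]
gripper_width: 0.0222
grip_force: 58.8
clock: 58.1
ee_pos: [0.6122, -0.2745, 0.2188]
ee_rot: [0.004, 0.371, 0.929, -0.001]
contact_force: [-0.5, -0.1, -1.3]
gripper_width: 0.0221
grip_force: 59.3
clock: 58.9
ee_pos: [0.6096, -0.2728, 0.2125]
ee_rot: [-0.002, 0.754, 0.657, -0.001]
contact_force: [0.2, 0.3, -1.8]
gripper_width: 0.0221
grip_force: 59.3
turn 0.001 shift 0.4792 -0.1209 0.0925 | tcp [ 0.6096 -0.2728  0.2125] yaw 82.1 q6 -0.45
```

```bash
python3 -m inch '[0,0.02,-0.005,0,0, 0,0.038,-0.0095,0,0, 0,0.038,-0.0095,0,0, 0,0.038,-0.0095,0,0, 0,0.038,-0.0095,0,0, 0,0.038,-0.0095,0,0, 0,0.038,-0.0095,0,0, 0,0.038,-0.0095,0,0, 0,0.038,-0.0095,0,0, 0,0.038,-0.0095,0,0]'
python3 -m inch '[0,0.038,-0.0095,0,0, 0,0.038,-0.0095,0,0, 0,0.0265,-0.0078,0,0, 0,0.0148,-0.0036,0,0, 0,0,0,0,0, 0,0,0,0,0]'
python3 - <<'E'
from h import *
binp(0,-.028,.12,82)
E
```

```text
clock: 59.9
ee_pos: [0.5693, 0.1001, 0.2141]
ee_rot: [-0.001, 0.753, 0.658, -0.001]
contact_force: [0.5, -0.5, -1.0]
gripper_width: 0.0222
grip_force: 59.3
clock: 60.5
ee_pos: [0.5568, 0.2175, 0.2143]
ee_rot: [0.0, 0.754, 0.657, -0.001]
contact_force: [-0.2, -0.6, -1.0]
gripper_width: 0.0222
grip_force: 59.3
turn 0.002 shift 0.0010 -0.0004 0.0943 | tcp [0.5568 0.2175 0.2143] yaw 82.1 q6 0.32
```

```bash
python3 -m inch '[0,0,0,0.03,0, 0,0,0,0.03,0, 0,0,0,0.02,0, 0,0,0,0.01,0, 0,0,0,0,0, 0.45,0,0,0,0, 0.45,0,0,0,0, 0.45,0,0,0,0, 0.45,0,0,-0.02,0, 0.45,0,0,-0.03,0]'
python3 -m inch '[0.45,0,0,-0.03,0, 0.45,0,0,-0.03,0, 0.45,-0.03,0,0,0, 0.45,-0.035,0,0,0, 0.45,-0.035,0,0,0, 0.45,0,0,0,0, 0.45,0,0,0,0]'
python3 - <<'E'
from h import *
im,d=read_camera('wrist')
t,_=read_camera('top')
a=cv2.resize(im,(512,384));b=cv2.resize(t[60:360],(550,258));o=np.zeros((600,512,3),np.uint8);o[:384]=a;o[384:584]=cv2.resize(t[90:345],(512,204))[:200];save('z1.png',o)
E
```

```text
clock: 61.5
ee_pos: [0.5561, 0.2178, 0.1743]
ee_rot: [-0.001, 0.754, 0.657, -0.001]
contact_force: [-0.6, 0.0, 0.7]
gripper_width: 0.0384
grip_force: 0.0
clock: 62.2
ee_pos: [0.5437, 0.1185, 0.2355]
ee_rot: [0.0, 0.755, 0.656, 0.001]
contact_force: [0.6, 0.9, -0.5]
gripper_width: 0.0384
grip_force: 0.0
```

View pics/z1.png

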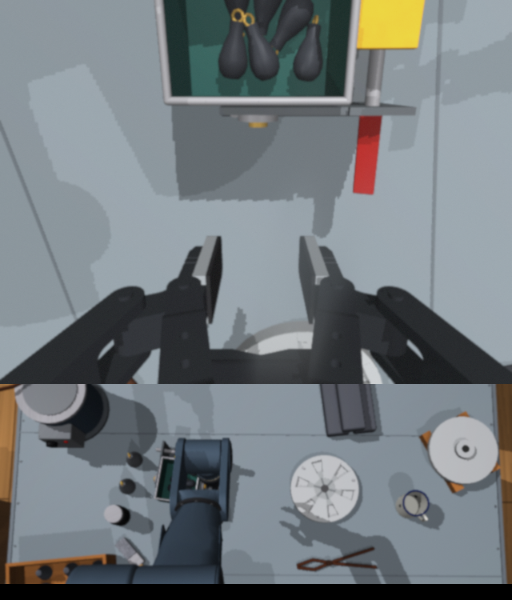

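```bash
python3 - <<'E'
from h import *
c=calibration('wrist');im,d=read_camera('wrist');X=cloud(c,d);h=cv2.cvtColor(im,cv2.COLOR_RGB2HSV)
m=((h[...,0]<6)|(h[...,0]>172))&(h[...,1]>150)&(X[...,2]>.075)&(X[...,2]<.1)
P=X[m];e=np.array([.1392,.9903]);s=(P[:,:2]-[.645,.1658])@e;t=(P[:,:2]-[.645,.1658])@[.9903,-.1392]
print(len(P),'along',np.percentile(s,[1,99]),'side',t.min(),t.max(),P[:,2].max())
B=X[(X[...,2]>.05)&(X[...,2]<.11)];
r=X[60:110,210:430];print('bin rim z',np.percentile(X[118:128,220:430,2],[10,50,90]))
E
```

```text
2349 along [-0.07039496 -0.00582134] side -0.011005413474886948 0.005042063111632148 0.09223377170448283
bin rim z [0.04438797 0.10025849 0.11963352]
```

```bash
python3 -c "
from rig import finish_job
print(finish_job())"
```

```text
the job is handed in; nothing more can be done
None
```

The bin is pressed level and locked, with the rod's handle home against the cheek. All six castings are in the bin and the other things on the table were left alone; the job was handed in at about 62 s.

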